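Bring a painted ball knob round the drying track and rack it

TASK

Push the red ball knob along the curved drying track, out from under the white bridge and round the bend, until it sits in the round recess at the exit gap, and lift it out there. Then set it down, without dropping it, on the white-ringed free hole of the yellow rack and let go. Leave everything else as it stands.

Things in the scene. Friction and masses are not known exactly. Their poses are not given: they have to be found in the camera images.
- track: Fixed wooden J-shaped drying track; origin on the table, x away from the robot bar its yaw. Varnished (friction about 0.3). Channel 60 mm wide, its floor 20 mm above the table, walls 26 mm high, 8 mm thick. Track-frame centre line (mm): straight along x = 70 from the closed end (y = 140) to y = 0; quarter bend about (-40, 0), radius 110, to (-40, -110); straight towards -x to the exit gap. Walls stop at x = -55.
- bend_start (a point): point on the channel's floor where the straight run becomes the bend: (70, 0, 20) mm in the track's frame, axes as the track's
- bend_centre (a point): centre of the quarter bend, at floor level: (-40, 0, 20) mm in the track's frame; the channel's centre line lies 110 mm from it
- bridge (a point): middle of the underside of the white bridge board over the straight run: track frame x 60 to 100, y 20 to 150, underside 72 mm and top 80 mm above the channel's floor; posts at the closed end and, on the far side, at y 22 to 34. No room for fingers from straight above: reach in over the near wall, leaning some 30 degrees, fingers towards +x, wrist towards -x
- rail (a point): mid-length point, on the axis, of the 8 mm steel keeper rail over the bend: a quarter circle of radius 128 mm about the bend's centre, with a straight start under the bridge's end, 58 mm above the floor, held from outside. The bend's inner wall is 32 mm high; from it to the rail 44 mm are clear from above for shut fingers. Bridge and rail trap the ball: it comes out only at the exit gap
- pocket (a point): centre, at floor level, of the round recess in the exit gap: a 32 mm hole at (-87.5, -110) mm of the track's frame. The ball sinks 5 mm into it and stops, its centre then 43 mm above the table. An orange stop, 18 mm high and 30 mm wide, stands at x = -120; both sides (along the track's y) are free for fingers
- ball: the red painted wooden ball knob, 56 mm across, about 60 g; this origin lies on its surface and turns as it rolls
- ball_center (a point): centre of the red ball; at the start it lies in the straight run under the bridge, at y 30 to 70 mm of the track's frame, 48 mm above the table. Let go, it rolls on a few millimetres only. In the bend push it along the tangent at the ball, not outwards, or it may wedge
- rack: Fixed yellow rack, plate 200 x 200 mm, its top 70 mm above the table, origin on the table under its middle. Four round holes of 42 mm at (+-47.5, +-47.5) mm along its own x and y; three are taken by a green ball, a blue ball and a pot with a stick
- seat_mouth (a point): the free hole of the rack, marked by a white ring (58 mm across, 4 mm high): centre of the hole at the plate's top, 70 mm above the table. A ball resting on it has its centre 18.5 mm above this point
- green_ball_center (a point): green ball, 56 mm, on one of the rack's other holes; this is its centre, 88.5 mm above the table
- blue_ball_center (a point): blue ball, 56 mm, on one of the rack's other holes; this is its centre, 88.5 mm above the table
- brush_pot: white pot, 50 to 56 mm across and 50 mm high with a 10 mm wooden stick standing up from its middle, 125 mm high in all, standing over another of the rack's holes; origin: centre of its underside
- paint_jar: small blue paint jar with grey cap, 44 mm across, 45 mm high, on the table inside the bend of the track; origin: centre of its underside
- tape_roll: roll of green tape, 70 mm across, 20 mm high, lying on the table; origin: centre of its underside
- sanding_block: cork sanding block, 70 x 35 x 37 mm, on the table; origin: centre of its underside
- brush: paint brush, 190 mm long, lying on the table behind the rack; origin: underside, mid-length

How it is judged:
By the outcome, as a careful person would: the job done as asked, in the order asked, and still so for the second after the job is handed in, with the robot touching nothing.
It also fails if it takes over 61 s, if anything falls off the work surface, if the arm or the gripper's body presses on something with over 40 N, if the wrist force passes 120 N, or if a joint passes its speed limit or range.

ROBOT

A 6-joint arm with a two-finger parallel gripper is mounted at the origin on the work surface. World frame = base frame: x ahead of the robot, y to its left, z up, the work surface at z = 0. Lengths are in mm, angles in rad, forces in N, time in s.
With the tool pointing down it reaches from about 350 to 775 mm from the base axis. Payload 7.3 kg.
Tool frame: the origin (TCP) lies between the finger pads; the fingertips stand 17 mm ahead of it and the grasp point (between the pads) lies 2 mm behind it; z points along the fingers, y is the direction in which the jaws open and shut (so a half turn about z gives the same grasp; the last joint's range is limited). The gripper opens to 92 mm and grips with 3 to 60 N. Pads are 19 mm wide; open, the fingers measure 130 mm over their backs; the gripper's body (75 mm by 190 mm) begins 47 mm behind the grasp point.
Start: joints at [-1.441, 0.342, 1.524, -0, 1.275, -0.146], TCP at [142.988, -505.171, 243.741] pointing down, gripper open.
Joint ranges: [-2.53, 2.53], [-0.77, 2.02], [0.04, 2.7], [-1, 4.14], [0.28, 2.66], [-3.11, 3.11]. Speed limits (rad/s): [2.57, 2.57, 3.14, 3.14, 3.14, 3.14].

INTERFACE

Orientations are given as [roll, pitch, yaw] about the fixed x, y, z axes, in that order (R = Rz(yaw) Ry(pitch) Rx(roll)).
In Python, from plant import get_obs, capture, get_calibration, close_job gives the robot as it stands.
- The arm moves only by the tool carry_out, never from a script. Its argument "moves" is one flat list of numbers, 7 for each row, row after row: the shift along the tool's x, y, z normalised to -1 to 1, where 1 is 40 cm, then the turn, a rotation vector about the tool's x, y, z normalised to -1 to 1, where 1 is 30 degrees, then the opening, from 0 (shut) to 1 (fully open). A call has exactly 8 rows; each row is the pose to reach, as a shift and turn from the pose measured when the call began, along the tool's axes at that moment; what a row does not reach only later rows make up. A row lasts 1/10 s, in which the tool goes at most 50 mm and 8.59 degrees, less where a joint would pass 70% of its speed; a pose out of reach is approached as far as the arm can. A call with a number of a shift or a turn outside -1 to 1 is refused whole. A call with a gripper value outside its range is refused whole. The fingers move at their own pace and stop on an object; the grip force is fixed at half the most. Time passes only in rows, so rows that repeat a pose let the fingers close, or fill a call up. It gives the time, the measured TCP pose, the force and the opening at its end, in the units of the state.
- get_obs(): the state, without advancing time (a new reading comes with each control period).
- capture(name): name is "scene" or "top" or "wrist"; returns the picture (400x640x3 uint8, red, green, blue); there is no depth.
- get_calibration(name): a dict with "vfov" (degrees; the focal length in pixels is half the picture's height over the tangent of half this angle, whatever the lens; pixels are square), "cx", "cy" (the principal point, pixels), "cam_to_world" (4x4, takes a point from camera to world coordinates). Camera axes: x right, y up, looking along -z (the intrinsics and any distortion apply to the point x, -y, -z); pixel columns grow to the right and rows downward; lengths in mm; the calibration is good to about 2 mm. A picture is of the moment at which its call begins: read the wrist's pose just before it. get_calibration takes no time and is no camera call; for the wrist camera it gives the pose at the moment of the call.
- close_job(): hands the job in, once; it reports no verdict.
The state is a dict: "time": time; "joint_positions": joint angles; "dq": joint speeds; "tau": joint torques, N m; "tool_pos": TCP position; "tcp_rot": TCP orientation; "contact_force": force on the tool from outside, world axes, zero at the start; "moment": the same for the moment, N m; "grip_width": finger opening in mm.
Only numpy, scipy, OpenCV 4.12 (cv2) and the standard library are available. Lean on these libraries where they do the work, as an engineer would, in place of code of your own. Each camera call takes 0.05 s, during which the arm holds its last target.

## Working session

There is one attempt and no reset: what is moved stays moved. The work goes in short steps, Python scripts to look and compute and a tool call to move; the robot and the scene stay as the last step left them, time stands still between calls to the robot, and variables do not carry over. Pictures are saved under pics/ and viewed, and the job is handed in when it is done.

Besides the shell and the picture viewer there is one more tool, called after "Call:" in YAML: its name, and indented under it one key for each argument. carry_out: Moves the arm, as the interface text tells. Scaled input: -1 to 1 covers 40 cm each way for a shift and 30 degrees each way for a turn. Its arguments: {"type":"object","properties":{"moves":{"type":"array","items":{"type":"number"}}},"required":["moves"]}

```bash
ls; mkdir -p pics; python3 - <<'E'
from plant import *
import cv2
o=get_obs()
for k in o: print(k,o[k])
for n in ["scene","top","wrist"]:
    c=get_calibration(n); print(n,c)
    im=capture(n); cv2.imwrite(f"pics/{n}0.png",im[:,:,::-1])
E
```

```text
pics
time 0.0
joint_positions [-1.44097565e+00  3.42730716e-01  1.52502333e+00 -2.52705966e-05
  1.27541420e+00 -1.46014357e-01]
dq [-0.00061528 -0.0006559  -0.00113283  0.00158118 -0.00043549  0.00109888]
tau [-4.32506258e-04 -4.31241131e+01 -2.44222981e+01  7.19081727e-02
  5.57168364e-02 -1.50578148e-04]
tool_pos [ 142.94007385 -504.76117416  243.03860188]
tcp_rot [-3.14003031e+00 -2.05334791e-04  2.75842249e-01]
contact_force [-0.22464979  0.64278988  0.01706012]
moment [-0.03136949  0.00978991  0.01391825]
grip_width 92.14612882110039
scene {'vfov': 56.47354548404482, 'cx': 314.92162673158253, 'cy': 196.1687409652429, 'cam_to_world': array([[ 6.65824062e-01, -5.43067508e-01,  5.11620954e-01,
         1.03911241e+03],
       [ 7.45986856e-01,  4.72155383e-01, -4.69651897e-01,
        -4.10267399e+02],
       [ 1.34880984e-02,  6.94368041e-01,  7.19493638e-01,
         7.36730209e+02],
       [ 0.00000000e+00,  0.00000000e+00,  0.00000000e+00,
         1.00000000e+00]])}
top {'vfov': 42.998216842833315, 'cx': 313.99965417968735, 'cy': 196.47395562400078, 'cam_to_world': array([[ 4.59658623e-03,  9.98807201e-01, -4.86111714e-02,
         4.93266126e+02],
       [-9.99987675e-01,  4.68236884e-03,  1.65094029e-03,
         1.23002661e+01],
       [ 1.87658648e-03,  4.86029836e-02,  9.98816414e-01,
         1.23437410e+03],
       [ 0.00000000e+00,  0.00000000e+00,  0.00000000e+00,
         1.00000000e+00]])}
wrist {'vfov': 66.99503179996606, 'cx': 320.87657145323146, 'cy': 195.9692759151935, 'cam_to_world': array([[ 2.72731595e-01,  9.26264573e-01,  2.60098862e-01,
         2.12997196e+02],
       [-9.62088809e-01,  2.63028523e-01,  7.21187844e-02,
        -4.87300890e+02],
       [-1.61234452e-03, -2.69907276e-01,  9.62884969e-01,
         3.84801885e+02],
       [ 0.00000000e+00,  0.00000000e+00,  0.00000000e+00,
         1.00000000e+00]])}
```

View pics/top0.png

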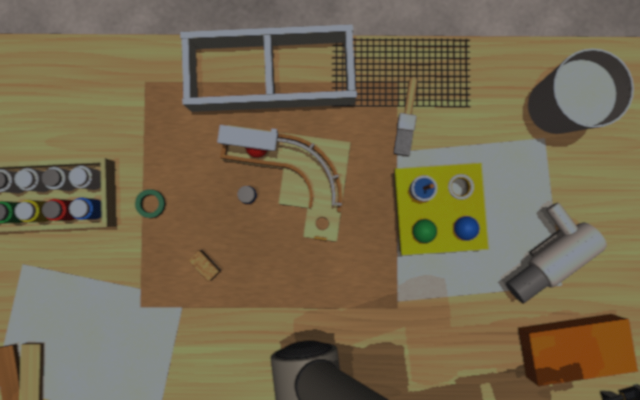

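View pics/scene0.png

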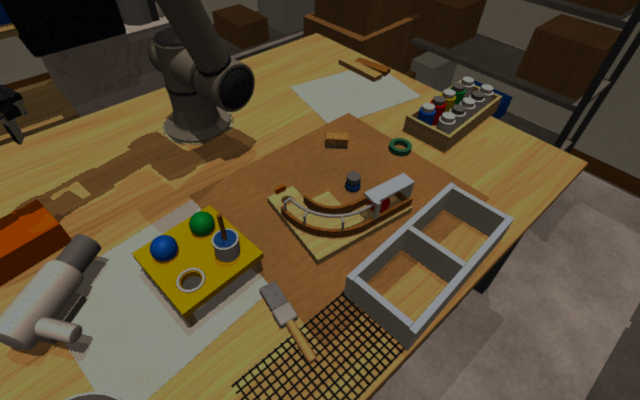

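View pics/wrist0.png

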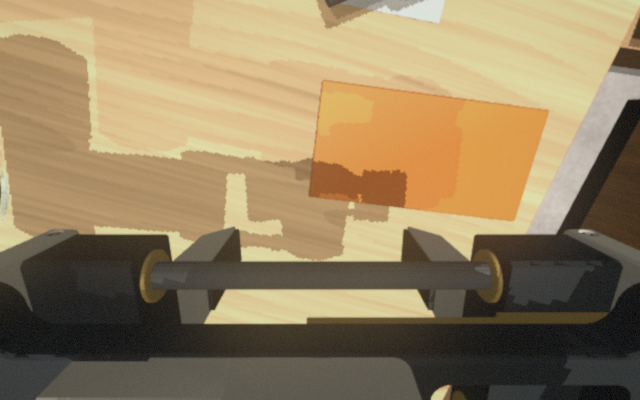

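The top view shows the track (bridge ≈(248,138), ball ≈(257,153), pocket ≈(322,223)) and the rack with its free hole at ≈(461,187). I'll zoom in next.

```bash
python3 - <<'E'
import cv2,numpy as np
t=cv2.imread("pics/top0.png"); s=cv2.imread("pics/scene0.png")
def g(i): return np.clip(255*(i/255.)**0.6,0,255).astype(np.uint8)
cv2.imwrite("pics/topA.png",cv2.resize(g(t[115:255,205:365]),None,fx=5,fy=4.2857 if 0 else 4.25,interpolation=cv2.INTER_CUBIC)[:595]) if 0 else cv2.imwrite("pics/topA.png",cv2.resize(g(t[115:255,205:365]),None,fx=4,fy=4,interpolation=cv2.INTER_CUBIC))
cv2.imwrite("pics/topB.png",cv2.resize(g(t[155:265,385:500]),None,fx=5,fy=5,interpolation=cv2.INTER_CUBIC))
cv2.imwrite("pics/sceneA.png",cv2.resize(g(s[130:270,255:425]),None,fx=4,fy=4,interpolation=cv2.INTER_CUBIC))
E
```

```text
(no output)
```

View pics/topA.png

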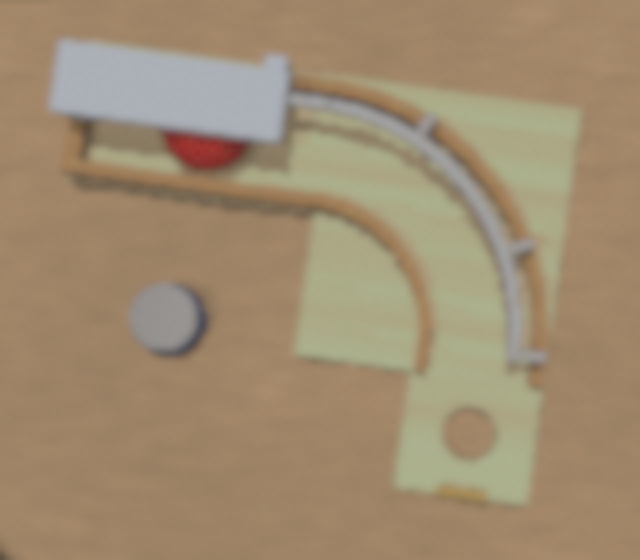

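View pics/topB.png

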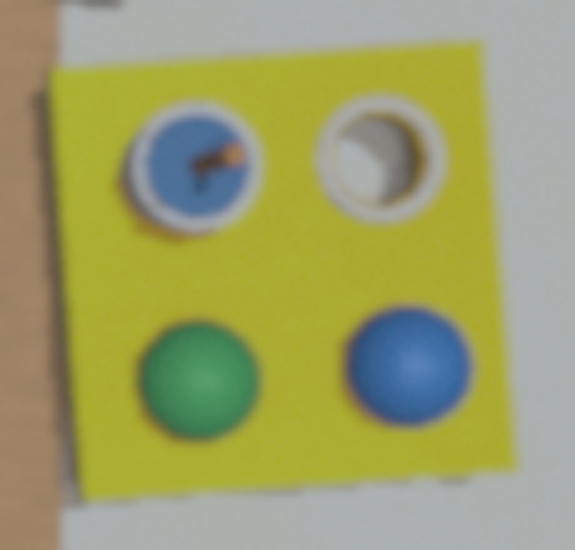

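View pics/sceneA.png

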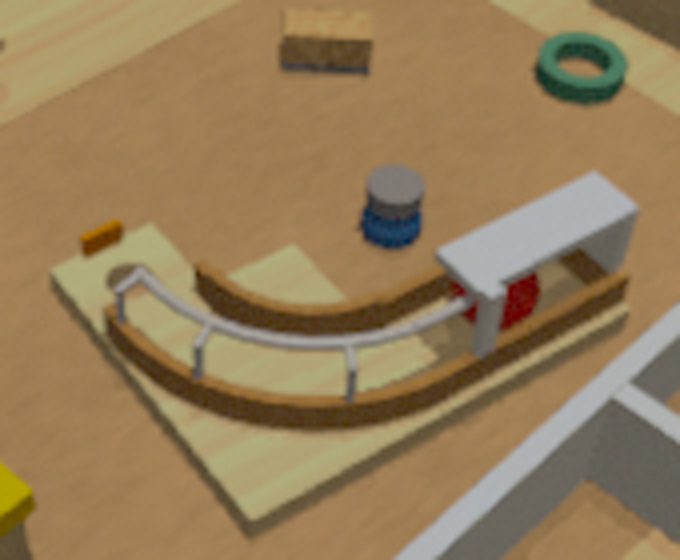

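```bash
cat > h.py <<'E'
import cv2,numpy as np
from plant import *
from scipy.spatial.transform import Rotation as R
def ray(c,u,v):
    f=200/np.tan(np.radians(c["vfov"]/2)); M=c["cam_to_world"]
    d=M[:3,:3]@np.array([(u-c["cx"])/f,-(v-c["cy"])/f,-1]); return M[:3,3],d
def onz(c,u,v,z):
    o,d=ray(c,u,v); return (o+d*(z-o[2])/d[2])[:2]
def tri(c1,p1,c2,p2):
    o1,d1=ray(c1,*p1);o2,d2=ray(c2,*p2)
    A=np.stack([d1,-d2],1); s=np.linalg.lstsq(A,o2-o1,rcond=None)[0]
    a=o1+s[0]*d1;b=o2+s[1]*d2; return (a+b)/2,np.linalg.norm(a-b)
def proj(c,P):
    f=200/np.tan(np.radians(c["vfov"]/2)); M=c["cam_to_world"]
    q=M[:3,:3].T@(np.asarray(P)-M[:3,3]); return np.array([c["cx"]+f*q[0]/-q[2],c["cy"]-f*q[1]/-q[2]])
E
python3 - <<'E'
from h import *
t=cv2.imread("pics/top0.png");c=get_calibration("top")
hsv=cv2.cvtColor(t,cv2.COLOR_BGR2HSV)
for p in [(250,138),(322,223),(330,230),(257,153),(461,187),(451,187),(270,170),(424,230)]: print(p,hsv[p[1],p[0]])
A=lambda x,y:(205+(x+.5)/4-.5,115+(y+.5)/4-.5)
for n,p,z in [("brTL",(62,40),100),("brBL",(48,108),100),("brBR",(282,140),100),("pocket",(470,433),20),("ex1",(394,487),20),("ex2",(528,503),20),("corner",(580,105),20),("innercorner",(297,355),20)]:
    print(n,onz(c,*A(*p),z).round(1))
B=lambda x,y:(385+(x+.5)/5-.5,155+(y+.5)/5-.5)
for n,p,z in [("ring",(381,158),74),("green",(199,380),88.5),("blue",(409,365),88.5),("pot",(196,166),120),("TL",(50,70),70),("TR",(481,43),70),("BR",(517,467),70),("BL",(83,500),70)]:
    print(n,onz(c,*B(*p),z).round(1))
E
```

```text
(250, 138) [110  26 148]
(322, 223) [ 15 130 118]
(330, 230) [ 34  77 139]
(257, 153) [  1 219 107]
(461, 187) [ 25  15 103]
(451, 187) [ 28  27 131]
(270, 170) [ 15 133 113]
(424, 230) [ 67 163 111]
brTL [709.4 222.5]
brBL [670.9 229.9]
brBR [653.4  98.2]
pocket [489.3  -9.4]
ex1 [457.   35.8]
ex2 [447.8 -44.1]
corner [686.8 -74.9]
innercorner [535.4  94.3]
ring [ 574.9 -325.9]
green [ 473.2 -238.7]
blue [ 480.4 -333.4]
pot [ 567.7 -231. ]
TL [ 615.1 -174.9]
TR [ 628.5 -373.7]
BR [ 433.9 -387.9]
BL [ 418.  -189.4]
```

```bash
python3 - <<'E'
from h import *
from scipy.optimize import least_squares
t=cv2.imread("pics/top0.png");s=cv2.imread("pics/scene0.png");ct=get_calibration("top");cs=get_calibration("scene")
A=lambda x,y:(205+(x+.5)/4-.5,115+(y+.5)/4-.5)
S=lambda x,y:(255+(x+.5)/4-.5,130+(y+.5)/4-.5)
obs=[((60,150,100),ct,A(48,108)),((100,150,100),ct,A(62,40)),((60,20,100),ct,A(282,140)),((-87.5,-110,20),ct,A(470,433)),
((60,150,100),cs,S(594,170)),((100,150,100),cs,S(637,210)),((60,20,100),cs,S(438,254)),((100,20,100),cs,S(493,293)),((-87.5,-110,20),cs,S(127,279))]
def W(p,q):
    c,s_=np.cos(p[2]),np.sin(p[2]); return np.array([p[0]+c*q[0]-s_*q[1],p[1]+s_*q[0]+c*q[1],q[2]])
def res(p,o=obs): return np.concatenate([proj(c,W(p,q))-uv for q,c,uv in o])
for o in (obs[:4],obs[4:],obs):
    r=least_squares(lambda p:res(p,o),[590,90,-.13]); print(r.x[:2].round(1),np.degrees(r.x[2]).round(2),r.fun.round(1))
p=r.x
for im,n in((t,"top"),(s,"scene")):
    h=cv2.cvtColor(im,cv2.COLOR_BGR2HSV); m=(((h[...,0]<6)|(h[...,0]>174))&(h[...,1]>170)&(h[...,2]>50)).astype(np.uint8)
    k,l,st,ce=cv2.connectedComponentsWithStats(m)
    for i in range(1,k):
        if st[i,4]>20: print(n,st[i],ce[i].round(1))
for y in (30,40,50,60,70):
    P=W(p,(70,y,48)); print(y,P.round(1),proj(ct,P).round(1),proj(cs,P).round(1))
for n,uv,z in [("jar",A(166,318),45)]: print(n,onz(ct,*uv,z))
E
```

```text
[590.9  87.7] -7.7 [ 0.7  0.2 -0.2 -0.3 -0.6  0.2  0.1 -0.1]
[593.8  90.2] -6.88 [ 0.4  0.2  1.1 -0.8  0.3 -0.4 -2.4 -0.1  0.9  1.3]
[592.5  88.9] -7.38 [-0.  -0.2 -1.  -0.7 -1.2 -0.5 -0.2 -0.9 -0.1  0.5  0.4 -0.4 -0.6 -0.3
 -3.4  0.1  0.2  0.9]
top [247 149  19   8 109] [255.7 152.4]
top [ 49 199  18  21 124] [ 61.3 209.6]
scene [433 102  13  23 103] [438.8 111.6]
scene [381 198   9  13  70] [384.5 204.4]
30 [665.8 109.7  48. ] [272.  147.5] [366.9 208.2]
40 [667.1 119.6  48. ] [267.7 146.9] [370.  206.5]
50 [668.3 129.5  48. ] [263.5 146.4] [373.  204.9]
60 [669.6 139.4  48. ] [259.3 145.8] [376.1 203.3]
70 [670.9 149.3  48. ] [255.1 145.2] [379.  201.7]
jar [555.92039935 169.53396402]
```

```bash
cat >> h.py <<'E'
TP=[592.2,88.5,np.radians(-7.5)]
def W(q,p=TP):
    c,s_=np.cos(p[2]),np.sin(p[2]); return np.array([p[0]+c*q[0]-s_*q[1],p[1]+s_*q[0]+c*q[1],q[2]])
def T(w,p=TP):
    c,s_=np.cos(p[2]),np.sin(p[2]); dx,dy=w[0]-p[0],w[1]-p[1]; return np.array([c*dx+s_*dy,-s_*dx+c*dy,w[2]])
def Rt(rpy): return R.from_euler('xyz',rpy)
def rel(pos,rot,o=None):
    o=o or get_obs(); R0=Rt(o["tcp_rot"]); 
    v=np.concatenate([R0.inv().apply(np.asarray(pos)-o["tool_pos"])/400,(R0.inv()*rot).as_rotvec()/np.radians(30)])
    return v.round(3)
def show():
    o=get_obs(); print("t",round(o["time"],2),"pos",o["tool_pos"].round(1),"trk",T(o["tool_pos"]).round(1),"rpy",np.degrees(o["tcp_rot"]).round(1),"q",o["joint_positions"].round(2),"F",o["contact_force"].round(1),"w",round(float(o["grip_width"]),1))
def tool(yaw,tilt): # yaw deg in track frame of finger 'push' dir; half-turned tool; tilt tips away
    return R.from_euler('xyz',[np.pi,np.radians(tilt),TP[2]+np.radians(yaw)])
E
python3 - <<'E'
from h import *
show(); 
for y in (30,60,67,70): print(y,proj(get_calibration("top"),W((70-26,y,48))).round(1),proj(get_calibration("top"),W((70,y,48))).round(1))
print(W((8.5,67,150)), rel(W((8.5,67,150)),tool(180,30)))
E
```

```text
t 0.15 pos [ 142.9 -504.9  243.2] trk [-368.  -646.9  243.2] rpy [-179.9   -0.    15.8] q [-1.44  0.34  1.52 -0.    1.28 -0.15] F [-0.2  0.3  0.1] w 92.1
30 [270.7 158.5] [272.2 147.6]
60 [258.  156.8] [259.6 145.9]
67 [255.  156.4] [256.6 145.5]
70 [253.8 156.2] [255.3 145.3]
[609.3725362  153.81733308 150.        ] [ 1.57  -1.267  0.235 -1.357 -0.283 -5.064]
```

Call:
carry_out:
  moves: [0.78,-0.63,0,0,0,-1,1,0.78,-0.63,0,0,0,-1,1,0.78,-0.63,0,0,0,-1,1,0.78,-0.63,0,0,0,-1,1,0.78,-0.63,0,0,0,-1,1,0.78,-0.63,0,0,0,-1,1,0.78,-0.63,0,0,0,-1,1,0.78,-0.63,0,0,0,-1,1]

```text
time: 0.95
tool_pos: [374.5, -176.6, 243.6]
tcp_rot: [-3.141, -0.001, 0.799]
contact_force: [1.1, -0.3, -0.7]
grip_width: 92.0
```

```bash
python3 -c "
from h import *
show();print(rel(W((-20,67,200)),tool(180,30)))"
```

```text
t 0.95 pos [ 374.5 -176.6  243.6] trk [-181.2 -291.3  243.6] rpy [-180.    -0.    45.8] q [-0.63  0.14  1.8   0.    1.2   0.14] F [ 1.1 -0.3 -0.7] w 92.0
[ 0.959 -0.212  0.11  -1.1   -0.554 -4.109]
```

Call:
carry_out:
  moves: [0.9,-0.2,0,0,0,-1,1,0.9,-0.2,0,0,0,-1,1,0.9,-0.2,0,0,0,-1,1,0.9,-0.2,0,0,0,-1,1,0.9,-0.2,0,0,0,-1,1,0.9,-0.2,0,0,0,-1,1,0.9,-0.2,0,0,0,-1,1,0.9,-0.2,0,0,0,-1,1]

```text
time: 1.75
tool_pos: [569.3, 141.0, 243.2]
tcp_rot: [-3.141, -0.002, 1.326]
contact_force: [0.7, 0.0, -0.2]
grip_width: 91.5
```

Call:
carry_out:
  moves: [0,0,0,0,0,-1,1,0,0,0,0,0,-1,1,0,0,0,0,0,-1,1,0,0,0,0,0,-1,1,0,0,0,0,0,-1,1,0,0,0,0,0,-1,1,0,0,0,0,0,-1,1,0,0,0,0,0,-1,1]

```text
time: 2.55
tool_pos: [569.3, 140.9, 243.1]
tcp_rot: [3.141, -0.002, 1.848]
contact_force: [0.7, 0.2, 0.1]
grip_width: 91.9
```

Call:
carry_out:
  moves: [0,0,0,0,0,-1,1,0,0,0,0,0,-1,1,0,0,0,0,0,-1,1,0,0,0,0,0,-1,1,0,0,0,0,0,-1,1,0,0,0,0,0,-1,1,0,0,0,0,0,-1,1,0,0,0,0,0,-1,1]

```text
time: 3.35
tool_pos: [569.3, 140.9, 243.1]
tcp_rot: [3.14, -0.001, 2.371]
contact_force: [-0.2, -0.8, -0.2]
grip_width: 91.7
```

Call:
carry_out:
  moves: [0,0,0,0,0,-1,1,0,0,0,0,0,-1,1,0,0,0,0,0,-1,1,0,0,0,0,0,-1,1,0,0,0,0,0,-1,1,0,0,0,0,0,-1,1,0,0,0,0,0,-1,1,0,0,0,0,0,-1,1]

```text
time: 4.15
tool_pos: [569.3, 140.9, 243.1]
tcp_rot: [3.14, -0.001, 2.893]
contact_force: [0.9, 0.4, 0.4]
grip_width: 91.9
```

```bash
python3 -c "
from h import *
show();print(rel(W((-20,67,200)),tool(180,30)))"
```

```text
t 4.15 pos [569.3 140.9 243.1] trk [-29.5  49.  243.1] rpy [179.9  -0.  165.8] q [ 0.11  0.46  1.35  0.    1.34 -1.21] F [0.9 0.4 0.4] w 91.9
[-0.018  0.047  0.108 -0.055 -1.    -0.22 ]
```

Next: tilt, move to pre-insert pose, and look with the wrist camera.

Call:
carry_out:
  moves: [-0.02,0.047,0.108,-0.055,-1,-0.22,0.87,-0.02,0.047,0.108,-0.055,-1,-0.22,0.87,-0.02,0.047,0.108,-0.055,-1,-0.22,0.87,-0.02,0.047,0.108,-0.055,-1,-0.22,0.87,-0.02,0.047,0.108,-0.055,-1,-0.22,0.87,-0.02,0.047,0.108,-0.055,-1,-0.22,0.87,-0.02,0.047,0.108,-0.055,-1,-0.22,0.87,-0.02,0.047,0.108,-0.055,-1,-0.22,0.87]

```text
time: 4.95
tool_pos: [583.1, 157.0, 200.6]
tcp_rot: [3.141, 0.524, 3.009]
contact_force: [0.3, -0.7, -0.1]
grip_width: 79.4
```

```bash
python3 -c "
from h import *
show();c=get_calibration('wrist');np.save('w1.npy',c,allow_pickle=True);im=capture('wrist');cv2.imwrite('pics/w1.png',im[:,:,::-1])
for q in [(60,20,92),(60,150,92),(60,20,100),(40,0,46),(40,140,46),(70,67,48),(-87.5,-110,20)]: print(q,proj(c,W(q)).round())
cv2.imwrite('pics/s1.png',capture('scene')[:,:,::-1])"
```

```text
t 4.95 pos [583.1 157.  200.6] trk [-18.   66.8 200.6] rpy [180.   30.  172.4] q [ 0.22  0.33  1.8  -0.34  0.54 -0.96] F [ 0.3 -0.7 -0.1] w 79.4
(60, 20, 92) [274. 204.]
(60, 150, 92) [410. 204.]
(60, 20, 100) [273. 211.]
(40, 0, 46) [257. 157.]
(40, 140, 46) [395. 157.]
(70, 67, 48) [323. 180.]
(-87.5, -110, 20) [93.  5.]
```

View pics/w1.png

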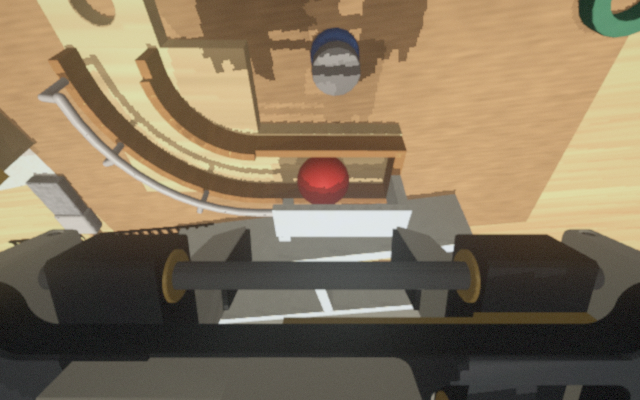

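View pics/s1.png

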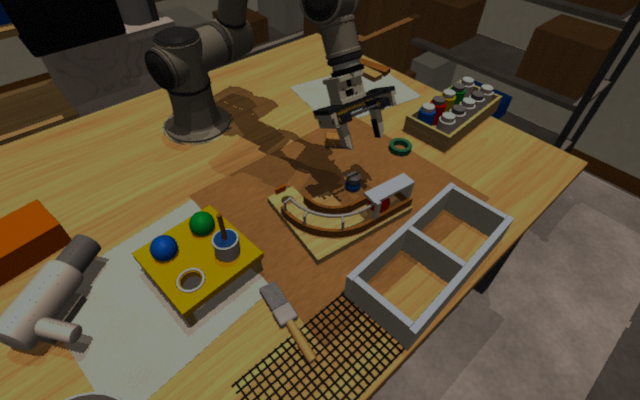

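```bash
cat > fk.py <<'E'
from h import *
from scipy.optimize import least_squares
ry=lambda a:R.from_euler('y',a); rz=lambda a:R.from_euler('z',a)
def fk(q,p):
    h,a,L1,L2,b,Lt=p
    r=rz(q[0]); x=np.array([0,0,h])+r.apply([a,0,0])
    r=r*ry(q[1]); x=x+r.apply([0,0,L1]); r=r*ry(q[2]); x=x+r.apply([b,0,L2])
    r=r*rz(q[3])*ry(q[4]); x=x+r.apply([0,0,Lt]); r=r*rz(q[5]); return x,r
D=[([-1.44097565,.34273,1.52502,0,1.27541,-.14601],[142.94,-504.76,243.04]),([-.63,.14,1.8,0,1.2,.14],[374.5,-176.6,243.6]),([.11,.46,1.35,0,1.34,-1.21],[569.3,140.9,243.1]),([.22,.33,1.8,-.34,.54,-.96],[583.1,157,200.6])]
P=least_squares(lambda p:np.concatenate([fk(q,p)[0]-x for q,x in D]+[0.02*(p[[4,1]])]),[300,0,400,400,0,200]).x
def ik(pos,rot,q0):
    f=lambda q:np.concatenate([(fk(q,P)[0]-pos)/100,(fk(q,P)[1]*OFF).inv().__mul__(rot).as_rotvec()])
    s=least_squares(f,q0); return s.x,np.abs(s.fun).max()
OFF=fk(D[3][0],P)[1].inv()*R.from_euler('xyz',[np.pi,np.radians(30),np.radians(172.4)])
E
python3 - <<'E'
from fk import *
print(P.round(1)); 
for q,x in D: print(fk(q,P)[0]-x)
print(OFF.as_euler('xyz',degrees=True))
q=D[3][0]
for t,th in [((8.5,67,150),0),((63.5,67,54.7),0),((63.5,15,54.7),0)]:
    q,e=ik(W(t),tool(180,30),q); print(t,q.round(2),e)
for tilt in (30,22,15,0):
    for th in (0,20,40,60,90):
        r=101+ (102.5-8.5-101)*tilt/30; a=np.radians(th+24)if th else .43
        qq,e=ik(W((-40+r*np.cos(np.radians(th)),-r*np.sin(np.radians(th)),56)),tool(180-th,tilt),q); print(tilt,th,qq.round(2),round(e,3))
E
```

```text
[-821.3  121.4  695.9   46.4 -421.   -24.4]
[-75.24512413 -13.75641127   4.39043605]
[-40.19012091 -67.15025698  24.38056049]
[  2.64928088 -77.73059005 -18.50840516]
[ -0.25717095 -22.37980194 -10.26259246]
[7.99164088e-02 1.46017954e-02 8.95534971e+01]
(8.5, 67, 150) [ 0.24  0.3   1.99 -0.49  0.4  -0.79] 1.3835403933626366e-10
(63.5, 67, 54.7) [ 0.21  0.28  2.3  -1.21  0.18 -0.06] 3.5326993066964185e-13
(63.5, 15, 54.7) [ 0.14  0.25  2.34 -1.27  0.14 -0.06] 6.59733372099236e-10
30 0 [ 0.12  0.23  2.37 -1.3   0.13 -0.04] 0.0
30 20 [ 0.07  0.2   2.4  -1.29  0.27  0.21] 0.0
30 40 [ 0.02  0.17  2.45 -1.2   0.42  0.39] 0.0
30 60 [-0.01  0.12  2.51 -1.07  0.55  0.55] 0.0
30 90 [-0.02  0.04  2.61 -0.82  0.75  0.8 ] 0.0
22 0 [ 0.12  0.22  2.38 -0.51  0.19 -0.82] 0.0
22 20 [ 0.07  0.2   2.41 -0.79  0.28 -0.28] 0.0
22 40 [ 0.03  0.16  2.46 -0.86  0.38  0.07] 0.0
22 60 [-0.01  0.12  2.52 -0.82  0.49  0.34] 0.0
22 90 [-0.02  0.04  2.61 -0.66  0.65  0.68] 0.0
15 0 [ 0.12  0.22  2.38 -0.22  0.29 -1.1 ] 0.0
15 20 [ 0.07  0.2   2.42 -0.43  0.33 -0.62] 0.0
15 40 [ 0.03  0.16  2.46 -0.54  0.39 -0.22] 0.0
15 60 [-0.    0.11  2.52 -0.56  0.46  0.11] 0.0
15 90 [-0.02  0.04  2.61 -0.49  0.58  0.55] 0.0
0 0 [ 0.12  0.22  2.39  0.    0.53 -1.31] 0.0
0 20 [ 0.07  0.19  2.42  0.    0.52 -1.01] 0.0
0 40 [ 0.03  0.16  2.47  0.    0.51 -0.7 ] 0.0
0 60 [ 0.    0.11  2.53  0.    0.5  -0.38] 0.0
0 90 [-0.01  0.04  2.62 -0.    0.49  0.13] 0.0
```

```bash
sed -i 's/h,a,L1,L2,b,Lt=p/h,a,L1,L2,b,Lt,d=p/; s/r.apply(\[a,0,0\])/r.apply([a,d,0])/; s/\[300,0,400,400,0,200\]/[300,0,400,400,0,200,77]/' fk.py
python3 - <<'E'
from fk import *
print(P.round(1)); 
for q,x in D: print((fk(q,P)[0]-x).round(1))
q=D[3][0]
for t,th in [((8.5,67,150),0),((63.5,67,54.7),0),((63.5,15,54.7),0)]:
    q,e=ik(W(t),tool(180,30),q); print(t,q.round(2),e)
for tilt in (30,22,15,0):
    for th in (0,20,40,60,90):
        r=101+ (102.5-8.5-101)*tilt/30
        qq,e=ik(W((-40+r*np.cos(np.radians(th)),-r*np.sin(np.radians(th)),56)),tool(180-th,tilt),q); print(tilt,th,qq.round(2),round(e,3))
E
```

```text
[222.6  -9.8 513.6 387.5  46.6 304.   77.5]
[ 1.1 -0.   1.4]
[-0.1 -0.5  0.3]
[-0.3 -0.1 -1.3]
[ 0.  -0.6 -0.4]
(8.5, 67, 150) [ 0.2   0.44  1.8  -0.39  0.44 -0.91] 1.1368683772161603e-15
(63.5, 67, 54.7) [ 0.17  0.65  1.73 -0.53  0.29 -0.79] 2.7125679480377584e-12
(63.5, 15, 54.7) [ 0.07  0.63  1.79 -0.45  0.23 -0.95] 6.494360604847316e-14
30 0 [ 0.05  0.61  1.83 -0.44  0.21 -0.98] 0.0
30 20 [ 0.08  0.62  1.8  -0.81  0.38 -0.29] 0.0
30 40 [ 0.11  0.64  1.76 -0.83  0.58  0.05] 0.0
30 60 [ 0.13  0.66  1.7  -0.75  0.78  0.29] 0.0
30 90 [ 0.13  0.7   1.61 -0.59  1.06  0.62] 0.0
22 0 [ 0.03  0.62  1.71 -0.14  0.43 -1.28] 0.0
22 20 [ 0.04  0.63  1.7  -0.39  0.51 -0.72] 0.0
22 40 [ 0.05  0.63  1.69 -0.51  0.63 -0.29] 0.0
22 60 [ 0.06  0.64  1.67 -0.53  0.77  0.05] 0.0
22 90 [ 0.06  0.65  1.65 -0.46  0.97  0.49] 0.0
15 0 [ 0.02  0.65  1.6  -0.07  0.63 -1.36] 0.0
15 20 [ 0.01  0.65  1.61 -0.2   0.66 -0.93] 0.0
15 40 [ 0.    0.64  1.62 -0.29  0.72 -0.52] 0.0
15 60 [-0.    0.63  1.64 -0.34  0.79 -0.15] 0.0
15 90 [-0.    0.62  1.67 -0.33  0.91  0.35] 0.0
0 0 [ 0.    0.76  1.35  0.    1.04 -1.43] 0.0
0 20 [-0.05  0.73  1.39  0.    1.01 -1.13] 0.0
0 40 [-0.09  0.7   1.47  0.    0.98 -0.83] 0.0
0 60 [-0.13  0.66  1.56  0.    0.93 -0.52] 0.0
0 90 [-0.16  0.58  1.71 -0.    0.85 -0.02] 0.0
```

```bash
python3 - <<'E'
from fk import *
for tilt in (26,24,22):
    q=D[3][0]
    for y in (67,40,15,0,-20):
        s,c=np.sin(np.radians(tilt)),np.cos(np.radians(tilt))
        q,e=ik(W((66-17*s,y,40+17*c)),tool(180,tilt),q); print(tilt,y,q.round(2),round(e,4))
E
```

```text
26 67 [ 0.16  0.65  1.69 -0.34  0.38 -0.98] 0.0
26 40 [ 0.11  0.64  1.72 -0.31  0.36 -1.06] 0.0
26 15 [ 0.07  0.62  1.75 -0.26  0.33 -1.14] 0.0
26 0 [ 0.04  0.62  1.76 -0.23  0.32 -1.19] 0.0
26 -20 [ 0.    0.61  1.78 -0.19  0.31 -1.27] 0.0
24 67 [ 0.16  0.65  1.66 -0.27  0.44 -1.05] 0.0
24 40 [ 0.11  0.64  1.69 -0.24  0.41 -1.12] 0.0
24 15 [ 0.06  0.63  1.72 -0.21  0.39 -1.19] 0.0
24 0 [ 0.04  0.62  1.73 -0.18  0.38 -1.24] 0.0
24 -20 [-0.    0.62  1.75 -0.14  0.36 -1.31] 0.0
22 67 [ 0.15  0.66  1.63 -0.22  0.49 -1.1 ] 0.0
22 40 [ 0.1   0.65  1.66 -0.19  0.47 -1.17] 0.0
22 15 [ 0.06  0.63  1.69 -0.16  0.45 -1.24] 0.0
22 0 [ 0.03  0.63  1.7  -0.14  0.44 -1.28] 0.0
22 -20 [-0.    0.62  1.72 -0.11  0.42 -1.34] 0.0
```

```bash
python3 -c "
from h import *
show();print(rel(W((14.4,67,156)),tool(180,24)));print(rel(W((59.1,67,55.5)),tool(180,24)))"
```

```text
t 5.05 pos [582.6 157.  200.2] trk [-18.5  66.7 200.2] rpy [180.   30.  172.4] q [ 0.22  0.33  1.8  -0.34  0.54 -0.96] F [-0.1 -0.2  0.4] w 79.9
[-0.016  0.001  0.137 -0.001  0.2   -0.002]
[ 0.013  0.001  0.41  -0.001  0.2   -0.002]
```

Call:
carry_out:
  moves: [-0.016,0,0.137,0,0.2,0,0.87,-0.016,0,0.137,0,0.2,0,0.87,-0.011,0,0.18,0,0.2,0,0.87,-0.006,0,0.23,0,0.2,0,0.87,0,0,0.28,0,0.2,0,0.87,0.004,0,0.32,0,0.2,0,0.87,0.004,0,0.32,0,0.2,0,0.87,0.004,0,0.32,0,0.2,0,0.87]

```text
time: 5.85
tool_pos: [644.7, 148.8, 88.9]
tcp_rot: [3.142, 0.419, 3.009]
contact_force: [0.1, 0.3, -0.0]
grip_width: 80.2
```

```bash
python3 -c "
from h import *
show();im=capture('wrist');cv2.imwrite('pics/w2.png',im[:,:,::-1])
cv2.imwrite('pics/s2.png',cv2.resize(capture('scene')[100:300,220:470,::-1],None,fx=3,fy=3))
print(rel(W((59.1,67,55.5)),tool(180,24)))"
```

```text
t 5.85 pos [644.7 148.8  88.9] trk [44.1 66.6 88.9] rpy [180.   24.  172.4] q [ 0.17  0.59  1.68 -0.26  0.48 -1.07] F [ 0.1  0.3 -0. ] w 80.2
[ 0.001  0.001  0.093  0.     0.003 -0.002]
```

View pics/w2.png

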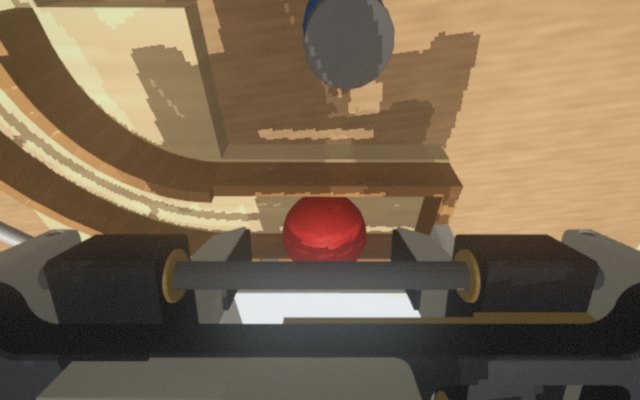

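View pics/s2.png

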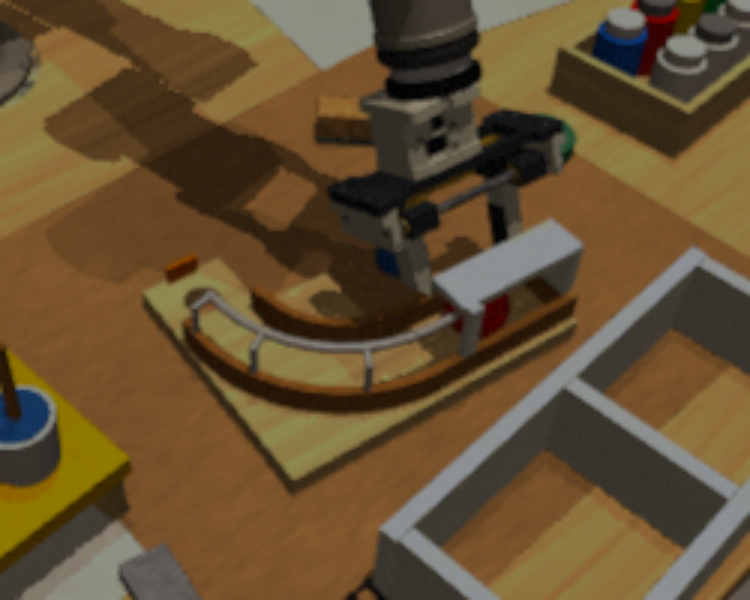

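Call:
carry_out:
  moves: [0,0,0.045,0,0,0,0.87,0,0,0.093,0,0,0,0.87,0,0,0.093,0,0,0,0.87,0,-0.02,0.093,0,0,0,0.87,0,-0.03,0.093,0,0,0,0.87,0,-0.045,0.093,0,0,0,0.87,0,-0.06,0.093,0,0,0,0.87,0,-0.075,0.093,0,0,0,0.87]

```text
time: 6.75
tool_pos: [656.0, 116.6, 56.3]
tcp_rot: [3.141, 0.421, 3.009]
contact_force: [0.4, 0.9, 1.1]
grip_width: 79.8
```

```bash
python3 -c "
from h import *
show();im=capture('wrist');cv2.imwrite('pics/w3.png',im[:,:,::-1])"
```

```text
t 6.75 pos [656.  116.6  56.3] trk [59.6 36.2 56.3] rpy [180.   24.1 172.4] q [ 0.1   0.64  1.69 -0.24  0.4  -1.13] F [0.4 0.9 1.1] w 79.8
```

View pics/w3.png

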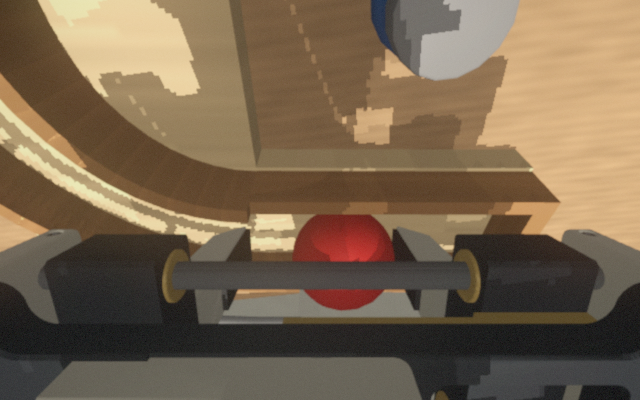

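Call:
carry_out:
  moves: [0,-0.015,0,0,0,0,0.87,0,-0.03,0,0,0,0,0.87,0,-0.045,0,0,0,0,0.87,0,-0.06,0,0,0,0,0.87,0,-0.072,0,0,0,0,0.87,0,-0.08,0,0,0,0,0.87,0,-0.084,0,0,0,0,0.87,0,-0.084,0,0,0,0,0.87]

```text
time: 7.6
tool_pos: [651.4, 82.3, 56.1]
tcp_rot: [3.141, 0.421, 3.008]
contact_force: [-1.2, 0.1, -0.5]
grip_width: 79.5
```

Call:
carry_out:
  moves: [0,0.01,0,0,0,0,0.9,0,0.01,-0.1,0,0,0,0.9,0,0.01,-0.22,0,0,0,0.9,0,0.01,-0.24,0,0,0,0,0,0.01,-0.24,0,0,0,0,0,0.01,-0.24,0,0,0,0,0,0.01,-0.24,0,0,0,0,0,0.01,-0.24,0,0,0,0]

```text
time: 8.4
tool_pos: [612.8, 91.3, 142.1]
tcp_rot: [-3.141, 0.418, 3.008]
contact_force: [-0.7, 0.4, -0.7]
grip_width: 47.2
```

```bash
python3 -c "
from h import *
show();c=get_calibration('wrist');im=capture('wrist');cv2.imwrite('pics/w4.png',im[:,:,::-1])
for y in (0,10,20,30): print(y,proj(c,W((70,y,48))).round())
cv2.imwrite('pics/s4.png',cv2.resize(capture('scene')[100:300,220:470,::-1],None,fx=3,fy=3))"
```

```text
t 8.4 pos [612.8  91.3 142.1] trk [ 20.    5.5 142.1] rpy [-180.    24.   172.4] q [ 0.06  0.45  1.76 -0.16  0.53 -1.26] F [-0.7  0.4 -0.7] w 47.2
0 [317. 207.]
10 [329. 207.]
20 [340. 207.]
30 [352. 207.]
```

View pics/w4.png

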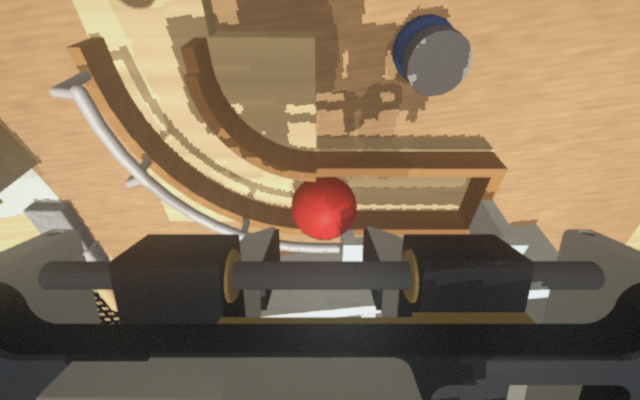

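View pics/s4.png

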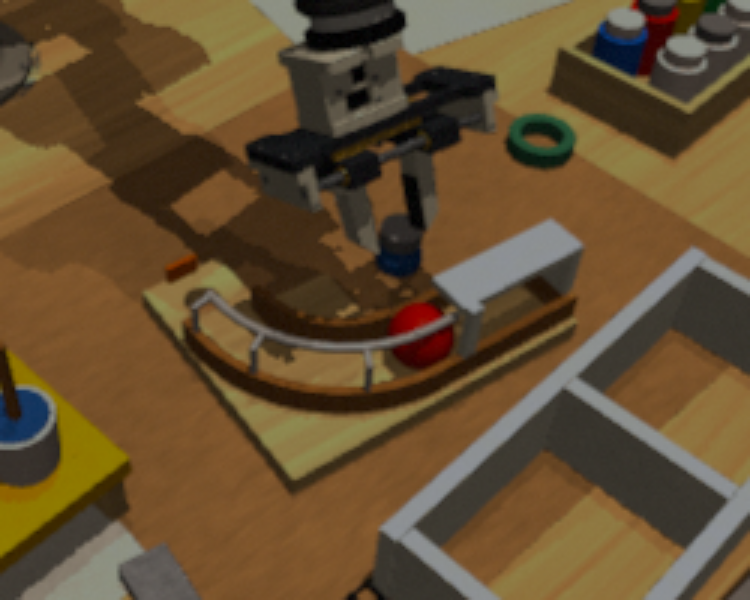

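```bash
cat > path.py <<'E'
from h import *
OP=64
def wp(th,tilt=24,ztip=44,dy=0,xs=0,yaw=None,rho=101):
    """th deg; xs mm beyond bend end; rho = finger axis radius at z=48"""
    if yaw is None: yaw=th if th<8 else (8 if th<18 else (8+(th-18)*(24/14) if th<32 else th))
    a=np.radians(tilt); t=np.radians(th)
    rt=rho+(48-ztip)*np.tan(a)
    r=rt-17*np.sin(a); z=ztip+17*np.cos(a)
    # tilt offset is along finger heading
    y_=np.radians(yaw)
    base=np.array([-40+110*np.cos(t),-110*np.sin(t)])+(r-110)*np.array([np.cos(y_),-np.sin(y_)])
    base+=dy*np.array([np.sin(t),np.cos(t)]) + np.array([-xs,0])
    rot=R.from_euler('z',-yaw,degrees=True)*R.from_euler('xyz',[np.pi,a,np.pi])
    return np.array([*base,z]),rot   # track frame
def check(p,rot,op=OP):
    g=[]
    for s in(-1,1):
        X,Y,Z=np.meshgrid(np.linspace(-9.5,9.5,7),s*(op/2+np.linspace(0,19,7)),np.linspace(17,-49,30)); g.append(np.stack([X,Y,Z],-1).reshape(-1,3))
    F=rot.apply(np.concatenate(g))+p
    X,Y,Z=np.meshgrid(np.linspace(-37.5,37.5,31),np.linspace(-95,95,77),[-49,-70]); B=rot.apply(np.stack([X,Y,Z],-1).reshape(-1,3))+p
    def box(P,lo,hi): return np.linalg.norm(np.maximum(np.maximum(np.array(lo)-P,P-np.array(hi)),0),axis=1).min()
    def walls(P):
        r=np.hypot(P[:,0]+40,P[:,1]); inb=(P[:,1]<0)&(P[:,0]>-40)
        u=np.where(inb,r,np.where(P[:,1]>=0,P[:,0]+40,-P[:,1]))
        ok=(P[:,0]>-55)&(P[:,1]<140)
        di=np.hypot(np.maximum(u-80,0)*(u>=72)+np.maximum(72-u,0),np.maximum(P[:,2]-52,0))
        do=np.hypot(np.maximum(140-u,0),np.maximum(P[:,2]-46,0))
        v=np.where(ok,np.minimum(di,do),99)
        rr=np.where(P[:,0]<-40,99,np.hypot(u-128,P[:,2]-78)-4); rr=np.where(P[:,1]>34,99,rr)
        return v.min(),rr.min()
    st=[-125,-125,20],[-115,-95,38]
    return dict(Fbr=box(F,[60,20,92],[100,150,100]),Bbr=box(B,[60,20,92],[100,150,100]),Fw=walls(F),Bw=walls(B),Fstop=box(F,*st),zmin=F[:,2].min())
def wrd(p,rot): return W(p),R.from_euler('z',TP[2])*rot
def rows(poses):
    o=get_obs()
    for p,rot in poses: print(rel(*wrd(p,rot),o))
E
python3 - <<'E'
from path import *
from fk import ik,D
show(); q=D[3][0]
for th,xs in [(0,0),(5,0),(10,0),(14,0),(18,0),(22,0),(26,0),(32,0),(45,0),(60,0),(75,0),(90,0),(90,20),(90,40),(90,47.5)]:
    p,r=wp(th,xs=xs,ztip=44); d=check(p,r); q,e=ik(*wrd(p,r),q)
    print(th,xs,p.round(1),{k:np.round(v,1) for k,v in d.items()},q.round(2),round(e,4))
E
```

```text
t 8.5 pos [612.9  91.3 142.5] trk [ 20.2   5.5 142.5] rpy [-180.    24.   172.4] q [ 0.06  0.45  1.76 -0.16  0.53 -1.26] F [-0.   0.4 -0. ] w 39.2
0 0 [55.9  0.  59.5] {'Fbr': np.float64(7.5), 'Bbr': np.float64(13.7), 'Fw': array([ 8.1, 12.3]), 'Bw': array([37. , 20.8]), 'Fstop': np.float64(161.5), 'zmin': np.float64(40.1)} [ 0.04  0.61  1.74 -0.18  0.38 -1.24] 0.0
5 0 [55.5 -8.4 59.5] {'Fbr': np.float64(3.9), 'Bbr': np.float64(10.5), 'Fw': array([10.3, 12.3]), 'Bw': array([37. , 20.8]), 'Fstop': np.float64(155.8), 'zmin': np.float64(40.1)} [ 0.04  0.61  1.74 -0.27  0.4  -1.08] 0.0
10 0 [ 54.3 -17.1  59.5] {'Fbr': np.float64(2.4), 'Bbr': np.float64(8.9), 'Fw': array([10.8, 10.6]), 'Bw': array([37. , 18.6]), 'Fstop': np.float64(151.0), 'zmin': np.float64(40.1)} [ 0.04  0.61  1.74 -0.31  0.41 -0.99] 0.0
14 0 [ 52.7 -24.6  59.5] {'Fbr': np.float64(4.0), 'Bbr': np.float64(9.6), 'Fw': array([9.4, 7.5]), 'Bw': array([37. , 13.7]), 'Fstop': np.float64(148.1), 'zmin': np.float64(40.1)} [ 0.02  0.61  1.75 -0.31  0.4  -1.01] 0.0
18 0 [ 50.6 -32.   59.5] {'Fbr': np.float64(5.9), 'Bbr': np.float
[... 1709 characters left out ...]
.49  1.    0.52] 0.0
90 20 [-60.  -95.9  59.5] {'Fbr': np.float64(111.2), 'Bbr': np.float64(59.3), 'Fw': array([ 8.9, 19.2]), 'Bw': array([37. , 29.5]), 'Fstop': np.float64(4.6), 'zmin': np.float64(40.1)} [ 0.09  0.63  1.69 -0.5   0.97  0.54] 0.0
90 40 [-80.  -95.9  59.5] {'Fbr': np.float64(124.6), 'Bbr': np.float64(70.1), 'Fw': array([ 8.1, 22.8]), 'Bw': array([37.2, 35.3]), 'Fstop': np.float64(2.3), 'zmin': np.float64(40.1)} [ 0.09  0.61  1.75 -0.51  0.95  0.57] 0.0
90 47.5 [-87.5 -95.9  59.5] {'Fbr': np.float64(130.1), 'Bbr': np.float64(75.1), 'Fw': array([ 8.1, 23.3]), 'Bw': array([38.1, 36.8]), 'Fstop': np.float64(2.3), 'zmin': np.float64(40.1)} [ 0.1   0.6   1.76 -0.51  0.94  0.58] 0.0
```

```bash
cat >> path.py <<'E'
def pt(th,xs=0,zt=44):
    yaw=np.interp(th,[0,4,16,36,90],[0,4,4,36,90]); tilt=np.interp(th,[0,14,32,90],[24,24,10,10])
    return wp(th,tilt=tilt,ztip=zt,xs=xs,yaw=yaw,rho=100)
E
python3 - <<'E'
from path import *
from fk import ik,D
q=D[3][0]
for th,xs in [(-5,0),(0,0),(5,0),(10,0),(14,0),(18,0),(22,0),(26,0),(32,0),(36,0),(45,0),(60,0),(75,0),(90,0),(90,20),(90,40),(90,47.5)]:
    p,r=pt(th,xs); d=check(p,r); q,e=ik(*wrd(p,r),q)
    print(th,xs,p.round(1),[np.round(v,1).tolist() for k,v in d.items()],q.round(2),round(e,4))
p,r=pt(0); p=p+np.array([0,7,0]); rows([(p,r)]); print(p,check(p,r,80))
E
```

```text
-5 0 [54.4  9.6 59.5] [8.8, 14.3, [6.8, 17.2], [37.0, 26.0], 163.1, 40.1] [ 0.06  0.61  1.73 -0.2   0.39 -1.21] 0.0
0 0 [54.9  0.  59.5] [8.4, 14.2, [7.1, 13.1], [37.0, 21.1], 160.6, 40.1] [ 0.04  0.61  1.74 -0.18  0.38 -1.24] 0.0
5 0 [54.5 -8.5 59.5] [5.5, 11.6, [8.9, 12.3], [37.0, 20.0], 155.5, 40.1] [ 0.04  0.61  1.74 -0.25  0.39 -1.11] 0.0
10 0 [ 53.2 -18.   59.5] [6.6, 12.1, [7.7, 8.3], [37.0, 14.0], 152.4, 40.1] [ 0.02  0.61  1.75 -0.24  0.38 -1.14] 0.0
14 0 [ 51.6 -25.6  59.5] [8.1, 12.7, [6.3, 5.1], [37.0, 9.3], 149.7, 40.1] [ 0.01  0.6   1.76 -0.23  0.37 -1.16] 0.0
18 0 [ 50.2 -32.2  59.9] [5.3, 10.8, [6.7, 3.3], [40.3, 11.3], 147.6, 40.6] [-0.    0.61  1.72 -0.2   0.47 -1.14] 0.0
22 0 [ 48.5 -37.9  60.2] [8.0, 7.7, [8.6, 4.0], [43.4, 15.3], 142.4, 41.1] [ 0.    0.62  1.67 -0.2   0.57 -1.04] 0.0
26 0 [ 46.4 -43.7  60.4] [13.5, 5.6, [10.5, 4.8], [46.4, 19.3], 136.4, 41.6] [-0.01  0.63  1.63 -0.19  0.66 -0.95] 0.0
32 0 [ 42.6 -52.2  60.7] [20.8, 4.4, [13.5, 5.7], [50.5, 24.2], 126.1, 42.4] [-0.03  0.65  1.56 -0.14  0.79 -0.85] 0.0
36 0 [ 39.1 -57.5  60.7] [26.7, 2.9, [15.0, 7.
[... 592 characters left out ...]
0.3, 14.9], [50.5, 28.8], 6.3, 42.4] [-0.05  0.57  1.74 -0.23  0.86  0.24] 0.0
90 40 [-80.  -97.8  60.7] [134.0, 85.2, [9.5, 18.7], [50.5, 31.0], 4.9, 42.4] [-0.05  0.54  1.79 -0.24  0.83  0.25] 0.0
90 47.5 [-87.5 -97.8  60.7] [139.1, 89.4, [9.5, 19.2], [50.5, 31.6], 4.9, 42.4] [-0.04  0.53  1.81 -0.24  0.82  0.26] 0.0
[ 0.005  0.004  0.225 -0.002 -0.    -0.004]
[54.86639181  7.         59.53027278] {'Fbr': np.float64(8.449166552087247), 'Bbr': np.float64(14.163878826362351), 'Fw': (np.float64(7.147873689832784), np.float64(12.68939495949762)), 'Bw': (np.float64(37.04137608906916), np.float64(24.642197817485837)), 'Fstop': np.float64(160.312877841699), 'zmin': np.float64(40.136001890779895)}
```

Call:
carry_out:
  moves: [0,0,0,0,0,0,0.87,0,0,0,0,0,0,0.87,0,0,0,0,0,0,0.87,0,0,0,0,0,0,0.87,0,0,0.03,0,0,0,0.87,0,0,0.05,0,0,0,0.87,0,0,0.05,0,0,0,0.87,0,0,0.05,0,0,0,0.87]

```text
time: 9.3
tool_pos: [620.9, 90.1, 123.6]
tcp_rot: [-3.141, 0.418, 3.008]
contact_force: [0.7, 0.0, 0.0]
grip_width: 79.8
```

```bash
python3 - <<'E'
from path import *
show();c=get_calibration('wrist');im=capture('wrist')
h=cv2.cvtColor(im[:,:,::-1].copy(),cv2.COLOR_BGR2HSV); m=(((h[...,0]<6)|(h[...,0]>174))&(h[...,1]>150)).astype(np.uint8)
k,l,st,ce=cv2.connectedComponentsWithStats(m)
i=1+st[1:,4].argmax(); print(st[i],ce[i])
for y in (0,5,10): print(y,proj(c,W((70,y,48))).round())
p,r=pt(0); rows([(p+np.array([0,7,0]),r)])
E
```

```text
t 9.3 pos [620.9  90.1 123.6] trk [ 28.2   5.4 123.6] rpy [-180.    23.9  172.4] q [ 0.06  0.49  1.75 -0.16  0.5  -1.25] F [0.7 0.  0. ] w 79.8
[ 290  184   69   66 3480] [324.78103448 217.3091954 ]
0 [317. 215.]
5 [323. 215.]
10 [329. 215.]
[ 0.005  0.004  0.174 -0.002 -0.001 -0.004]
```

Ball centre is at (325,217), i.e. track y≈6, still. I insert around it and narrow the opening to 64 mm.

Call:
carry_out:
  moves: [0,0,0.06,0,0,0,0.87,0,0.002,0.12,0,0,0,0.87,0.005,0.004,0.174,0,0,0,0.87,0.005,0.004,0.174,0,0,0,0.7,0.005,0.004,0.174,0,0,0,0.7,0.005,0.004,0.174,0,0,0,0.7,0.005,0.004,0.174,0,0,0,0.7,0.005,0.004,0.174,0,0,0,0.7]

```text
time: 10.15
tool_pos: [647.7, 88.4, 60.7]
tcp_rot: [3.141, 0.42, 3.008]
contact_force: [-0.0, 0.2, -0.2]
grip_width: 64.5
```

```bash
cat >> path.py <<'E'
def ptz(th,xs=0): return pt(th,xs,np.interp(th,[0,14,26],[44,44,46]))
E
python3 - <<'E'
from path import *
show()
print(T(get_obs()["tool_pos"]))
rows([ptz(t) for t in (-1,2,5,9,13,17,21,25)])
E
```

```text
t 10.15 pos [647.7  88.4  60.7] trk [55.   7.1 60.7] rpy [180.   24.1 172.4] q [ 0.05  0.62  1.73 -0.2   0.39 -1.21] F [-0.   0.2 -0.2] w 64.5
[55.03000305  7.11450237 60.7287408 ]
[ 0.002 -0.013  0.003 -0.001  0.002 -0.004]
[ 0.002 -0.026  0.003  0.026  0.002  0.057]
[ 0.002 -0.039  0.002  0.053  0.002  0.118]
[ 0.004 -0.058  0.001  0.053  0.002  0.118]
[ 0.008 -0.077 -0.     0.053  0.002  0.118]
[ 0.011 -0.095 -0.004  0.071  0.08   0.168]
[ 0.014 -0.109 -0.008  0.144  0.183  0.369]
[ 0.018 -0.123 -0.012  0.206  0.285  0.574]
```

Call:
carry_out:
  moves: [0.002,-0.013,0.003,0,0,0,0.7,0.002,-0.026,0.003,0.026,0,0.057,0.7,0.002,-0.039,0.002,0.053,0,0.118,0.7,0.004,-0.058,0.001,0.053,0,0.118,0.7,0.008,-0.077,0,0.053,0,0.118,0.7,0.011,-0.095,-0.004,0.071,0.08,0.168,0.7,0.014,-0.109,-0.008,0.144,0.183,0.369,0.7,0.018,-0.123,-0.012,0.206,0.285,0.574,0.7]

```text
time: 10.95
tool_pos: [632.2, 39.9, 62.4]
tcp_rot: [3.141, 0.267, 2.685]
contact_force: [0.7, -0.4, 0.4]
grip_width: 64.3
```

```bash
python3 - <<'E'
from path import *
show(); cv2.imwrite('pics/w5.png',capture('wrist')[:,:,::-1]); cv2.imwrite('pics/s5.png',cv2.resize(capture('scene')[100:300,220:470,::-1],None,fx=3,fy=3))
rows([ptz(t) for t in (29,33,37,41,45,49,53,57)])
E
```

```text
t 10.95 pos [632.2  39.9  62.4] trk [ 46.  -42.9  62.4] rpy [180.   15.3 153.9] q [-0.    0.63  1.63 -0.19  0.64 -0.98] F [ 0.7 -0.4  0.4] w 64.3
[ 0.004 -0.015 -0.001  0.054  0.106  0.204]
[ 0.006 -0.03  -0.001  0.096  0.183  0.413]
[ 0.011 -0.045 -0.003  0.139  0.182  0.602]
[ 0.016 -0.061 -0.004  0.169  0.181  0.732]
[ 0.023 -0.077 -0.006  0.198  0.18   0.862]
[ 0.031 -0.092 -0.008  0.227  0.178  0.992]
[ 0.04  -0.106 -0.011  0.257  0.177  1.122]
[ 0.049 -0.12  -0.014  0.286  0.176  1.253]
```

View pics/w5.png

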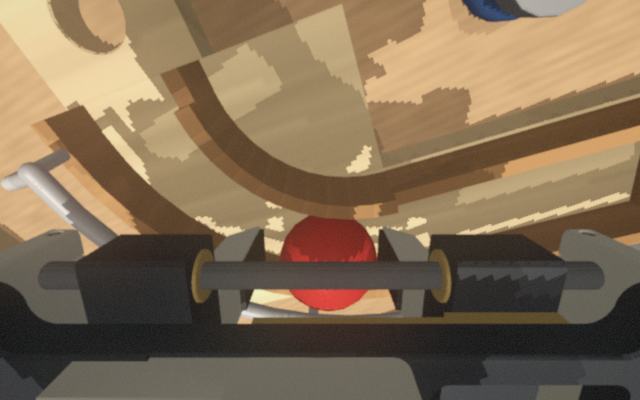

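View pics/s5.png

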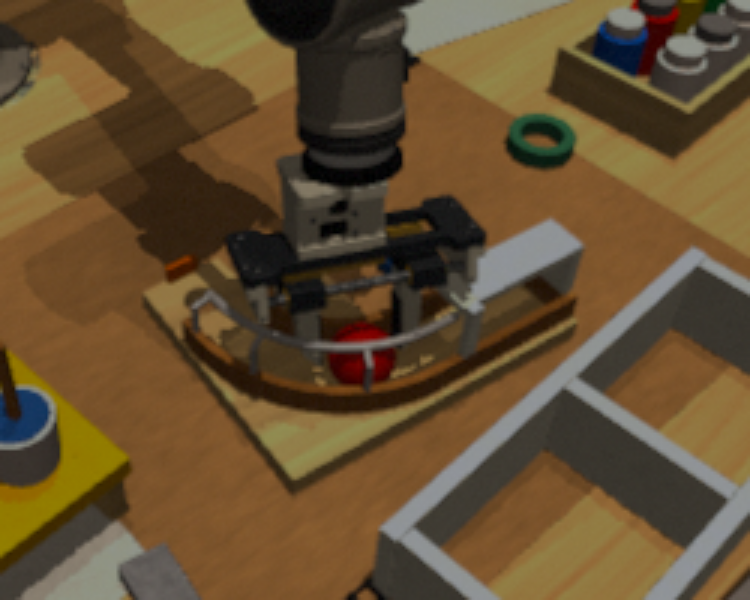

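Call:
carry_out:
  moves: [0.003,-0.01,0,0.035,0.07,0.13,0.7,0.004,-0.02,-0.001,0.07,0.13,0.27,0.7,0.006,-0.03,-0.001,0.096,0.183,0.413,0.7,0.011,-0.045,-0.003,0.139,0.182,0.602,0.7,0.016,-0.061,-0.004,0.169,0.181,0.732,0.7,0.023,-0.077,-0.006,0.198,0.18,0.862,0.7,0.031,-0.092,-0.008,0.227,0.178,0.99,0.7,0.031,-0.092,-0.008,0.227,0.178,0.99,0.7]

```text
time: 11.85
tool_pos: [605.4, 12.1, 62.1]
tcp_rot: [-3.141, 0.174, 2.159]
contact_force: [-0.1, 0.3, 0.4]
grip_width: 64.1
```

```bash
python3 - <<'E'
from path import *
show(); cv2.imwrite('pics/w6.png',capture('wrist')[:,:,::-1])
rows([ptz(t) for t in (53,57,61,65,69,73,77,79)])
E
```

```text
t 11.85 pos [605.4  12.1  62.1] trk [ 23.  -74.   62.1] rpy [-180.    10.   123.7] q [-0.04  0.64  1.59 -0.19  0.82 -0.5 ] F [-0.1  0.3  0.4] w 64.1
[ 0.    -0.016 -0.001  0.025 -0.     0.141]
[ 0.002 -0.033 -0.002  0.048 -0.     0.272]
[ 0.005 -0.049 -0.002  0.071 -0.     0.403]
[ 0.009 -0.066 -0.003  0.094 -0.     0.535]
[ 0.014 -0.082 -0.004  0.118 -0.     0.666]
[ 0.021 -0.098 -0.005  0.141 -0.     0.797]
[ 0.028 -0.113 -0.006  0.164 -0.     0.929]
[ 0.032 -0.12  -0.007  0.175 -0.     0.994]
```

View pics/w6.png

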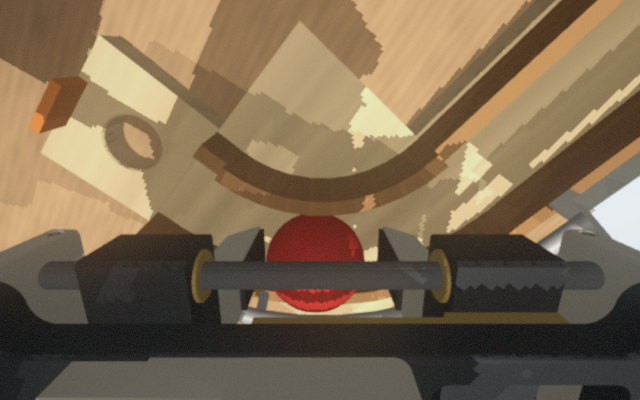

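Ball at (315,262), carried along by the trailing finger, inner wall clear. I continue round the bend.

Call:
carry_out:
  moves: [0,-0.016,-0.001,0.025,0,0.141,0.7,0.002,-0.033,-0.002,0.048,0,0.272,0.7,0.005,-0.049,-0.002,0.071,0,0.403,0.7,0.009,-0.066,-0.003,0.094,0,0.535,0.7,0.014,-0.082,-0.004,0.118,0,0.666,0.7,0.021,-0.098,-0.005,0.141,0,0.797,0.7,0.028,-0.113,-0.006,0.164,0,0.929,0.7,0.032,-0.12,-0.007,0.175,0,0.99,0.7]

```text
time: 12.7
tool_pos: [558.4, -3.4, 62.6]
tcp_rot: [3.141, 0.174, 1.636]
contact_force: [0.1, 0.4, 0.1]
grip_width: 64.3
```

```bash
python3 - <<'E'
from path import *
show(); c=get_calibration('wrist'); cv2.imwrite('pics/w7.png',capture('wrist')[:,:,::-1])
print(proj(c,W((-87.5,-110,20))))
rows([ptz(*t) for t in ((82,0),(86,0),(90,0),(90,8),(90,16),(90,24),(90,30),(90,36))])
E
```

```text
t 12.7 pos [558.4  -3.4  62.6] trk [-21.5 -95.5  62.6] rpy [180.   10.   93.7] q [-0.05  0.61  1.66 -0.23  0.87  0.03] F [0.1 0.4 0.1] w 64.3
[215.95592656 215.70454363]
[-0.    -0.012 -0.     0.018 -0.001  0.104]
[ 0.001 -0.029 -0.001  0.041 -0.001  0.235]
[ 0.004 -0.046 -0.001  0.064 -0.001  0.367]
[ 0.008 -0.065 -0.002  0.064 -0.001  0.367]
[ 0.012 -0.085 -0.002  0.064 -0.001  0.367]
[ 0.016 -0.104 -0.003  0.064 -0.001  0.367]
[ 0.018 -0.119 -0.004  0.064 -0.001  0.367]
[ 0.021 -0.134 -0.004  0.064 -0.001  0.367]
```

View pics/w7.png

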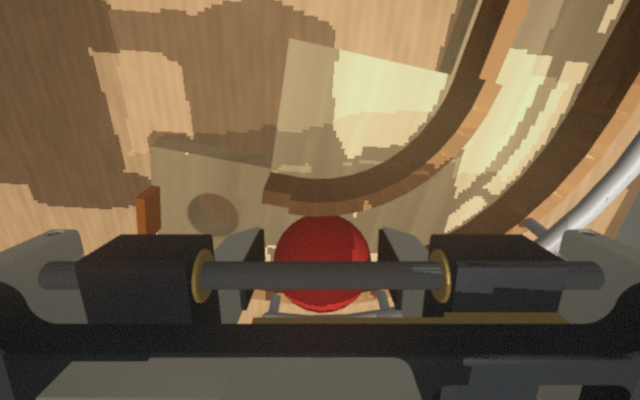

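Call:
carry_out:
  moves: [0,-0.012,0,0.018,0,0.104,0.7,0.001,-0.029,-0.001,0.041,0,0.235,0.7,0.004,-0.046,-0.001,0.064,0,0.367,0.7,0.008,-0.065,-0.002,0.064,0,0.367,0.7,0.012,-0.085,-0.002,0.064,0,0.367,0.7,0.016,-0.1,-0.003,0.064,0,0.367,0.7,0.018,-0.11,-0.004,0.064,0,0.367,0.7,0.02,-0.12,-0.004,0.064,0,0.367,0.7]

```text
time: 13.55
tool_pos: [509.5, 1.8, 62.9]
tcp_rot: [3.141, 0.174, 1.441]
contact_force: [-1.0, -0.9, 1.2]
grip_width: 64.4
```

```bash
python3 - <<'E'
from path import *
show(); c=get_calibration('wrist'); cv2.imwrite('pics/w8.png',capture('wrist')[:,:,::-1])
print(proj(c,W((-87.5,-110,20))),proj(c,W((-87.5,-110,43))))
rows([ptz(*t) for t in ((90,34),(90,38),(90,42),(90,46),(90,49),(90,51))])
E
```

```text
t 13.55 pos [509.5   1.8  62.9] trk [-70.7 -96.7  62.9] rpy [180.   10.   82.5] q [-0.04  0.56  1.77 -0.23  0.85  0.24] F [-1.  -0.9  1.2] w 64.4
[294.91414029 231.15951546] [291.95140128 252.06603114]
[-0.002 -0.007  0.    -0.001 -0.001  0.001]
[-0.002 -0.017  0.    -0.001 -0.001  0.001]
[-0.002 -0.027  0.    -0.001 -0.001  0.001]
[-0.002 -0.037  0.    -0.001 -0.001  0.001]
[-0.002 -0.044  0.    -0.001 -0.001  0.001]
[-0.002 -0.049  0.    -0.001 -0.001  0.001]
```

View pics/w8.png

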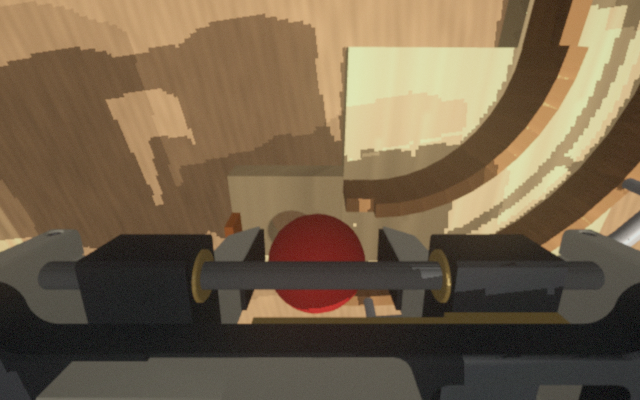

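Call:
carry_out:
  moves: [-0.002,-0.007,0,0,0,0,0.7,-0.002,-0.014,0,0,0,0,0.7,-0.002,-0.021,0,0,0,0,0.7,-0.002,-0.028,0,0,0,0,0.7,-0.002,-0.035,0,0,0,0,0.7,-0.002,-0.042,0,0,0,0,0.7,-0.002,-0.047,0,0,0,0,0.7,-0.002,-0.047,0,0,0,0,0.7]

```text
time: 14.4
tool_pos: [489.8, 3.6, 63.0]
tcp_rot: [-3.141, 0.174, 1.441]
contact_force: [-0.4, -0.1, -0.1]
grip_width: 64.5
```

```bash
python3 - <<'E'
from path import *
show(); c=get_calibration('wrist'); im=capture('wrist');cv2.imwrite('pics/w9.png',im[:,:,::-1])
print(proj(c,W((-87.5,-110,43))))
cv2.imwrite('pics/s9.png',cv2.resize(capture('scene')[100:300,220:470,::-1],None,fx=3,fy=3))
E
```

```text
t 14.4 pos [489.8   3.6  63. ] trk [-90.4 -97.5  63. ] rpy [-180.    10.    82.5] q [-0.04  0.53  1.82 -0.24  0.82  0.25] F [-0.4 -0.1 -0.1] w 64.5
[325.36066959 250.93300132]
```

View pics/w9.png

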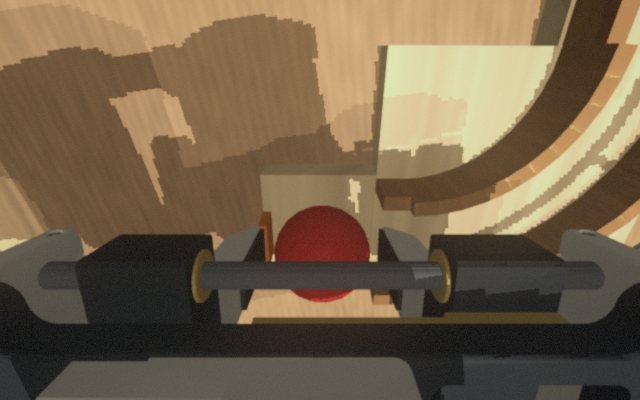

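View pics/s9.png

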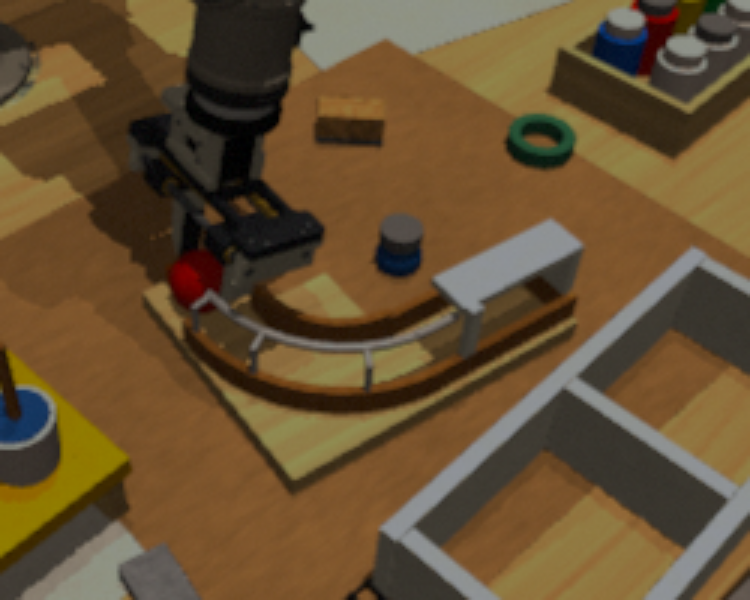

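Call:
carry_out:
  moves: [0,0,-0.04,0,0,0,0.75,0,0,-0.12,0,0,0,0.8,0,0,-0.24,0,0,0,0.9,0,0,-0.3,0,0,0.3,1,0,0,-0.3,0,0,0.6,1,0,0,-0.3,0,0,0.9,1,0,0,-0.3,0,0,1,1,0,0,-0.3,0,0,1,1]

```text
time: 15.3
tool_pos: [493.0, 24.1, 181.2]
tcp_rot: [3.054, 0.15, 0.91]
contact_force: [0.2, -0.3, 0.1]
grip_width: 91.8
```

```bash
python3 - <<'E'
from path import *
show()
p=np.array([-87.5,-110,130.]); print(rel(W(p),R.from_euler('xyz',[np.pi,0,TP[2]])))
E
```

```text
t 15.3 pos [493.   24.1 181.2] trk [-89.9 -76.8 181.2] rpy [175.    8.6  52.1] q [-0.    0.37  1.68 -0.19  1.12  0.74] F [ 0.2 -0.3  0.1] w 91.8
[-0.049  0.035  0.141  0.301  0.174  1.995]
```

Call:
carry_out:
  moves: [0,0,0.05,0.15,0.09,1,1,0,0,0.05,0.15,0.09,1,1,0,0,0.05,0.15,0.09,1,1,0,0,0.05,0.15,0.09,1,1,0,0,0.05,0.15,0.09,1,1,0,0,0.05,0.15,0.09,1,1,0,0,0.05,0.15,0.09,1,1,0,0,0.05,0.15,0.09,1,1]

```text
time: 16.1
tool_pos: [492.5, 20.9, 161.5]
tcp_rot: [3.078, 0.062, 0.39]
contact_force: [-0.6, 1.3, 0.4]
grip_width: 91.6
```

```bash
python3 - <<'E'
from path import *
show()
p=np.array([-87.5,-110,150.]); print(rel(W(p),R.from_euler('xyz',[np.pi,0,TP[2]])))
E
```

```text
t 16.1 pos [492.5  20.9 161.5] trk [-90.  -80.1 161.5] rpy [176.3   3.6  22.4] q [-0.06  0.39  1.7  -0.1   1.08  1.16] F [-0.6  1.3  0.4] w 91.6
[-0.03   0.066  0.035  0.15   0.084  0.999]
```

Call:
carry_out:
  moves: [-0.03,0.066,0.035,0.15,0.084,1,1,-0.03,0.066,0.035,0.15,0.084,1,1,-0.03,0.066,0.035,0.15,0.084,1,1,-0.03,0.066,0.035,0.15,0.084,1,1,-0.03,0.066,0.035,0.15,0.084,1,1,-0.03,0.066,0.035,0.15,0.084,1,1,-0.03,0.066,0.035,0.15,0.084,1,1,-0.03,0.066,0.035,0.15,0.084,1,1]

```text
time: 16.9
tool_pos: [491.2, -9.0, 150.0]
tcp_rot: [3.141, 0.0, -0.13]
contact_force: [0.1, -0.7, -0.1]
grip_width: 91.7
```

```bash
python3 - <<'E'
from path import *
show(); c=get_calibration('wrist'); im=capture('wrist');cv2.imwrite('pics/w10.png',im[:,:,::-1])
def blob(im):
    h=cv2.cvtColor(im[:,:,::-1].copy(),cv2.COLOR_BGR2HSV); m=(((h[...,0]<6)|(h[...,0]>174))&(h[...,1]>150)).astype(np.uint8)
    k,l,st,ce=cv2.connectedComponentsWithStats(m); 
    return [(st[i].tolist(),ce[i].round(1)) for i in range(1,k) if st[i,4]>60]
print(blob(im),proj(c,W((-87.5,-110,43))))
ct=get_calibration('top'); it=capture('top'); print(blob(it),proj(ct,W((-87.5,-110,43)))); cv2.imwrite('pics/t10.png',it[:,:,::-1])
cs=get_calibration('scene'); i=capture('scene'); print(blob(i),proj(cs,W((-87.5,-110,43)))); cv2.imwrite('pics/s10.png',cv2.resize(i[100:300,220:470,::-1],None,fx=3,fy=3))
E
```

```text
t 16.9 pos [491.2  -9.  150. ] trk [ -87.4 -109.8  150. ] rpy [180.    0.   -7.4] q [-0.17  0.38  1.75 -0.    1.01  1.53] F [ 0.1 -0.7 -0.1] w 91.7
[([290, 173, 61, 62, 2474], array([321.4, 205.2]))] [318.69196    199.71131989]
[([49, 199, 24, 21, 191], array([ 62.9, 210.5]))] [322.18936213 222.15298931]
[([433, 102, 13, 23, 127], array([438.6, 111.9])), ([276, 183, 21, 20, 274], array([286. , 191.9]))] [286.06137608 194.12784193]
```

View pics/w10.png

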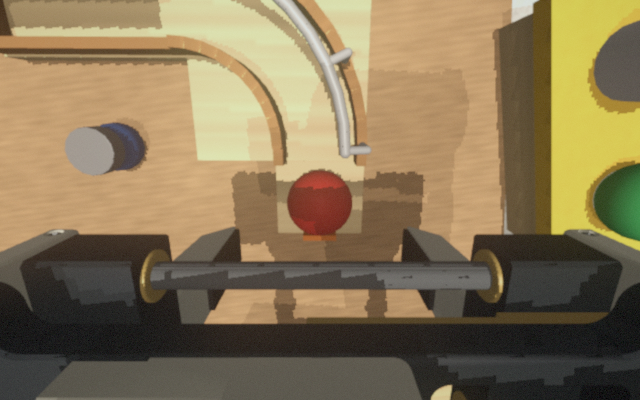

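View pics/s10.png

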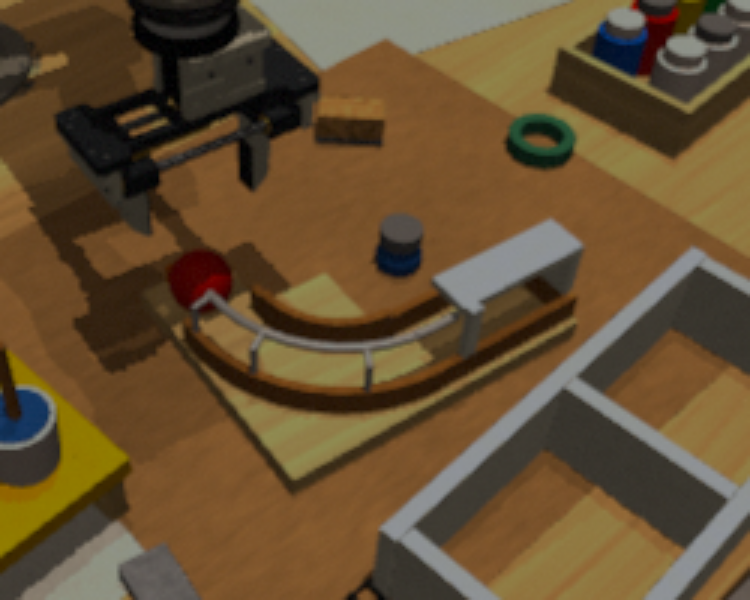

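Call:
carry_out:
  moves: [-0.005,0.003,0.08,0,0,0,1,-0.005,0.003,0.16,0,0,0,1,-0.005,0.003,0.23,0,0,0,1,-0.005,0.003,0.27,0,0,0,1,-0.005,0.003,0.27,0,0,0,1,-0.005,0.003,0.27,0,0,0,0.8,-0.005,0.003,0.27,0,0,0,0.6,-0.005,0.003,0.27,0,0,0,0.4]

```text
time: 17.85
tool_pos: [489.8, -10.0, 43.1]
tcp_rot: [3.141, -0.002, -0.131]
contact_force: [-1.0, -0.4, 0.2]
grip_width: 72.3
```

```bash
python3 - <<'E'
from path import *
show(); cv2.imwrite('pics/w11.png',capture('wrist')[:,:,::-1])
E
```

```text
t 17.85 pos [489.8 -10.   43.1] trk [ -88.7 -111.1   43.1] rpy [ 1.8e+02 -1.0e-01 -7.5e+00] q [-0.18  0.54  1.86 -0.    0.74  1.52] F [-1.  -0.4  0.2] w 72.3
```

View pics/w11.png

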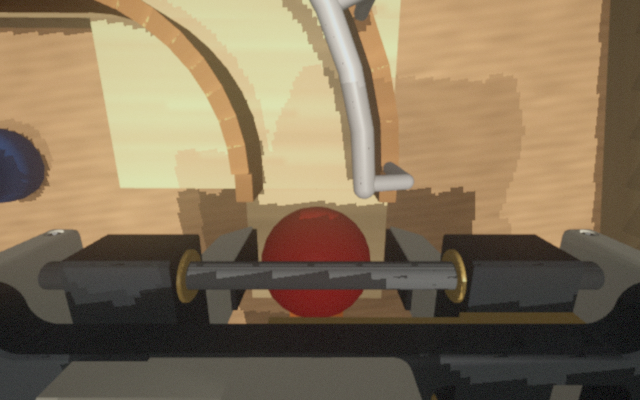

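Call:
carry_out:
  moves: [0,-0.006,0,0,0,0,0.7,0,-0.006,0,0,0,0,0.55,0,-0.006,0,0,0,0,0.5,0,-0.006,0,0,0,0,0.4,0,-0.006,0,0,0,0,0.4,0,-0.006,0,0,0,0,0.4,0,-0.006,0,0,0,0,0.4,0,-0.006,0,0,0,0,0.4]

```text
time: 18.7
tool_pos: [490.1, -7.6, 43.1]
tcp_rot: [3.142, -0.002, -0.131]
contact_force: [-0.2, 0.3, 4.1]
grip_width: 54.6
```

Call:
carry_out:
  moves: [0,0,-0.01,0,0,0,0.4,0,0,-0.03,0,0,0,0.4,0,0,-0.07,0,0,0,0.4,0,0,-0.13,0,0,0,0.4,0,0,-0.2,0,0,0,0.4,0,0,-0.28,0,0,0,0.4,0,0,-0.36,0,0,0,0.4,0,0,-0.4,0,0,0,0.4]

```text
time: 19.5
tool_pos: [490.4, -7.8, 206.3]
tcp_rot: [3.141, -0.006, -0.131]
contact_force: [0.7, -1.0, -0.5]
grip_width: 54.6
```

```bash
python3 - <<'E'
from path import *
show(); cv2.imwrite('pics/w12.png',capture('wrist')[:,:,::-1])
it=capture('top');cv2.imwrite('pics/t12.png',it[:,:,::-1]);ct=get_calibration('top')
cv2.imwrite('pics/t12z.png',cv2.resize(it[155:265,385:500,::-1],None,fx=5,fy=5,interpolation=cv2.INTER_CUBIC))
E
```

```text
t 19.5 pos [490.4  -7.8 206.3] trk [ -88.3 -108.8  206.3] rpy [180.   -0.4  -7.5] q [-0.17  0.31  1.68 -0.    1.14  1.53] F [ 0.7 -1.  -0.5] w 54.6
```

View pics/w12.png

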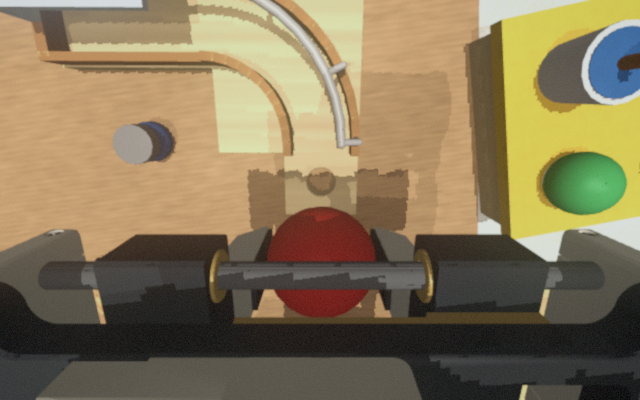

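View pics/t12.png

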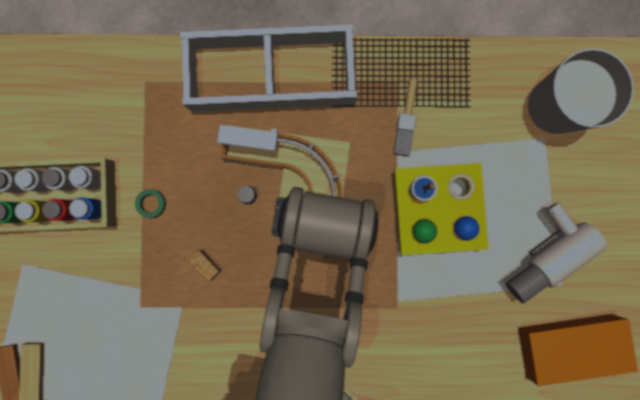

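```bash
python3 - <<'E'
from path import *
ct=get_calibration('top');cs=get_calibration('scene')
s=cv2.imread('pics/scene0.png');h=cv2.cvtColor(s,cv2.COLOR_BGR2HSV)
cv2.imwrite('pics/s0r.png',cv2.resize(s[200:320,125:275],None,fx=5,fy=5,interpolation=cv2.INTER_CUBIC))
t=(385+(381.5)/5-.5,155+158.5/5-.5)
print(rel([575,-326,255],R.from_euler('xyz',[np.pi,0,np.radians(-40.6)])), proj(cs,[575,-326,74]))
E
```

```text
[ 0.313  0.761 -0.12  -0.004 -0.015  1.104] [188.89873872 279.33648083]
```

View pics/s0r.png

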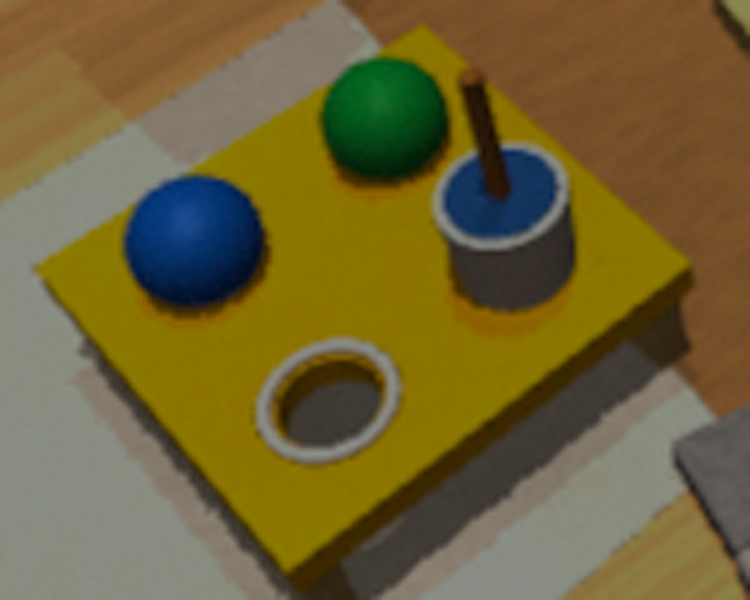

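Call:
carry_out:
  moves: [0,0,-0.12,0,0,0.3,0.4,0.03,0.08,-0.12,0,0,0.6,0.4,0.08,0.2,-0.12,0,0,0.9,0.4,0.12,0.3,-0.12,0,-0.015,1,0.4,0.16,0.4,-0.12,0,-0.015,1,0.4,0.2,0.5,-0.12,0,-0.015,1,0.4,0.25,0.6,-0.12,0,-0.015,1,0.4,0.26,0.62,-0.12,0,-0.015,1,0.4]

```text
time: 20.4
tool_pos: [561.0, -271.5, 252.1]
tcp_rot: [-3.142, 0.002, -0.658]
contact_force: [0.4, 0.7, -0.8]
grip_width: 54.7
```

```bash
python3 - <<'E'
from path import *
show(); print(onz(get_calibration('scene'),190.4,279.6,74))
print(rel([575,-326,255],R.from_euler('xyz',[np.pi,0,np.radians(-40.6)])))
c=get_calibration('wrist'); print(proj(c,[575,-326,74]));cv2.imwrite('pics/w13.png',capture('wrist')[:,:,::-1])
E
```

```text
t 20.4 pos [ 561.  -271.5  252.1] trk [  16.1 -361.   252.1] rpy [-1.80e+02  1.00e-01 -3.77e+01] q [-0.57  0.52  1.21  0.    1.41  1.66] F [ 0.4  0.7 -0.8] w 54.7
[ 577.54242017 -324.02778774]
[ 0.111  0.086 -0.007  0.     0.005  0.096]
[352.48397734 140.18202545]
```

View pics/w13.png

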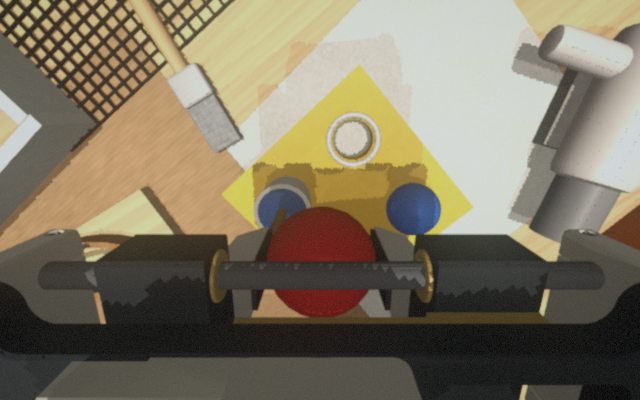

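```bash
python3 - <<'E'
from path import *
o=get_obs();c=get_calibration('wrist'); R0=Rt(o['tcp_rot'])
print(proj(c,o['tool_pos']), proj(c,o['tool_pos']+R0.apply([0,0,3])),proj(c,o['tool_pos']+R0.apply([3,0,0])), onz(c,353,139.5,74))
im=cv2.imread('pics/w13.png');h=cv2.cvtColor(im,cv2.COLOR_BGR2HSV); m=(((h[...,0]<6)|(h[...,0]>174))&(h[...,1]>150)).astype(np.uint8)
ys,xs=np.nonzero(m); print(xs.min(),xs.max(),ys.min(),ys.max()); print(R0.inv().apply(R0.apply([1,0,0])))
print(rel([574.7,-326,250],R.from_euler('xyz',[np.pi,0,np.radians(-40.6)])))
E
```

```text
[317.51152823 259.75772267] [317.57768329 257.06124176] [317.4964391  254.48288076] [ 575.1258671  -325.78339307]
5 627 211 396
[ 1.00000000e+00 -3.52522778e-17  7.31348397e-20]
[ 0.112  0.089  0.005 -0.001  0.006  0.097]
```

The seated ball would put the fingertips (17 mm ahead of TCP) below the top of the ring. To avoid dropping it, I'll return it to the recess and regrip about 7 mm higher.

```bash
python3 - <<'E'
from path import *
rt=R.from_euler('xyz',[np.pi,0,TP[2]])
print(rel([490.2,-7.7,206],rt))
E
```

```text
[-0.542 -0.412  0.117 -0.003  0.006 -1.006]
```

Call:
carry_out:
  moves: [-0.09,-0.07,0,0,0,-0.25,0.4,-0.18,-0.14,0,0,0,-0.5,0.4,-0.27,-0.21,0,0,0,-0.75,0.4,-0.36,-0.27,0,0,0.006,-1,0.4,-0.45,-0.34,0.05,0,0.006,-1,0.4,-0.54,-0.41,0.1,0,0.006,-1,0.4,-0.542,-0.412,0.14,0,0.006,-1,0.4,-0.542,-0.412,0.16,0,0.006,-1,0.4]

```text
time: 21.25
tool_pos: [488.0, -5.2, 187.3]
tcp_rot: [-3.14, 0.003, -0.131]
contact_force: [0.8, 0.5, -1.1]
grip_width: 54.9
```

```bash
python3 - <<'E'
from path import *
show();rt=R.from_euler('xyz',[np.pi,0,TP[2]])
print(rel([490.2,-7.7,44],rt))
E
```

```text
t 21.25 pos [488.   -5.2 187.3] trk [ -91.1 -106.5  187.3] rpy [-179.9    0.2   -7.5] q [-0.17  0.33  1.71  0.    1.1   1.53] F [ 0.8  0.5 -1.1] w 54.9
[ 0.007  0.006  0.358 -0.003  0.005  0.   ]
```

Call:
carry_out:
  moves: [0.007,0.006,0.1,0,0.005,0,0.4,0.007,0.006,0.2,0,0.005,0,0.4,0.007,0.006,0.28,0,0.005,0,0.4,0.007,0.006,0.32,0,0.005,0,0.4,0.007,0.006,0.34,0,0.005,0,0.4,0.007,0.006,0.35,0,0.005,0,0.4,0.007,0.006,0.354,0,0.005,0,0.4,0.007,0.006,0.354,0,0.005,0,0.4]

```text
time: 22.05
tool_pos: [490.6, -7.8, 46.4]
tcp_rot: [-3.14, -0.001, -0.131]
contact_force: [0.7, 0.7, -0.2]
grip_width: 54.8
```

```bash
python3 - <<'E'
from path import *
show();rt=R.from_euler('xyz',[np.pi,0,TP[2]])
print(rel([490.2,-7.7,43.3],rt))
E
```

```text
t 22.05 pos [490.6  -7.8  46.4] trk [ -88.2 -108.8   46.4] rpy [-1.799e+02 -1.000e-01 -7.500e+00] q [-0.17  0.54  1.85  0.    0.75  1.53] F [ 0.7  0.7 -0.2] w 54.8
[-0.001 -0.     0.008 -0.003 -0.002 -0.   ]
```

Call:
carry_out:
  moves: [0,0,0.003,0,0,0,0.4,0,0,0.006,0,0,0,0.4,0,0,0.008,0,0,0,0.4,0,0,0.008,0,0,0,0.75,0,0,0.008,0,0,0,0.75,0,0,0.008,0,0,0,0.75,0,0,-0.005,0,0,0,0.75,0,0,-0.009,0,0,0,0.75]

```text
time: 22.85
tool_pos: [490.9, -7.8, 50.5]
tcp_rot: [-3.14, -0.002, -0.131]
contact_force: [-0.5, 1.1, 0.5]
grip_width: 69.1
```

```bash
python3 - <<'E'
from path import *
show();cv2.imwrite('pics/w14.png',capture('wrist')[:,:,::-1])
i=capture('scene'); cv2.imwrite('pics/s14.png',cv2.resize(i[100:300,220:470,::-1],None,fx=3,fy=3))
E
```

```text
t 22.85 pos [490.9  -7.8  50.5] trk [ -87.9 -108.7   50.5] rpy [-1.799e+02 -1.000e-01 -7.500e+00] q [-0.17  0.53  1.85  0.    0.76  1.53] F [-0.5  1.1  0.5] w 69.1
```

View pics/w14.png

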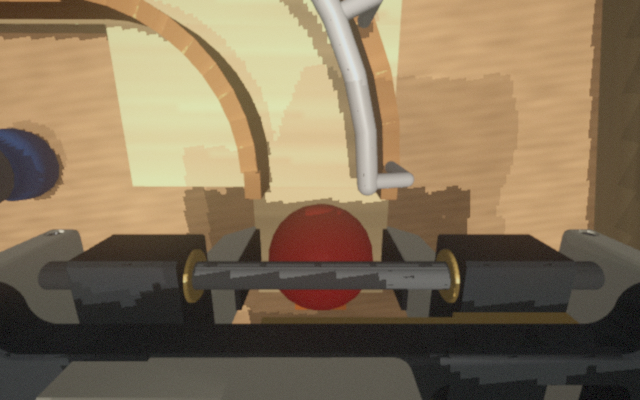

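View pics/s14.png

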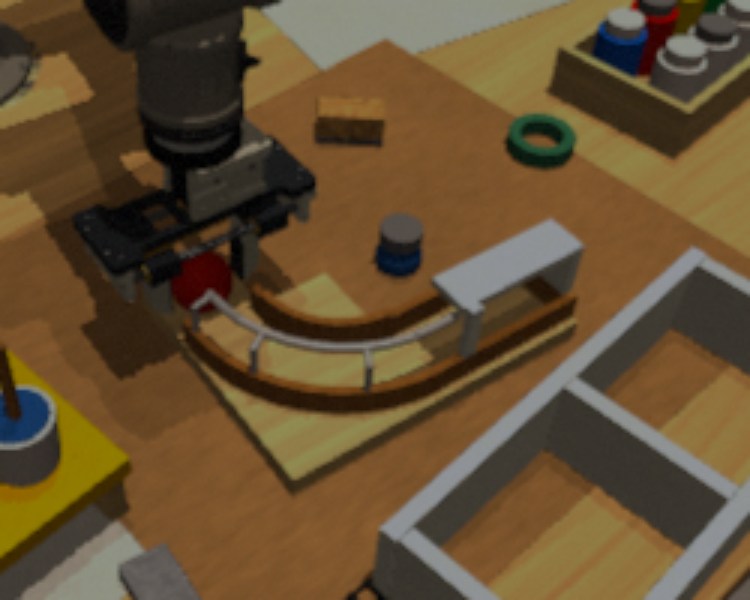

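Call:
carry_out:
  moves: [0,0,0,0,0,0,0.6,0,0,0,0,0,0,0.5,0,0,0,0,0,0,0.4,0,0,0,0,0,0,0.4,0,0,0,0,0,0,0.4,0,0,0,0,0,0,0.4,0,0,0,0,0,0,0.4,0,0,0,0,0,0,0.4]

```text
time: 23.75
tool_pos: [490.9, -7.8, 50.5]
tcp_rot: [-3.14, -0.002, -0.131]
contact_force: [-0.7, 1.2, 1.0]
grip_width: 54.7
```

Call:
carry_out:
  moves: [0,0,-0.01,0,0,0,0.4,0,0,-0.03,0,0,0,0.4,0,0,-0.08,0,0,0,0.4,0,0,-0.16,0,0,0,0.4,0,0,-0.25,0,0,0,0.4,0,0,-0.35,0,0,0,0.4,0,0,-0.45,0,0,0,0.4,0,0,-0.5,0,0,0,0.4]

```text
time: 24.55
tool_pos: [491.3, -8.2, 254.8]
tcp_rot: [-3.141, -0.008, -0.131]
contact_force: [0.6, -0.9, -0.5]
grip_width: 54.8
```

```bash
python3 - <<'E'
from path import *
show();cv2.imwrite('pics/w15.png',capture('wrist')[:,:,::-1])
print(rel([575,-326,260],R.from_euler('xyz',[np.pi,0,np.radians(-37.3)])))
E
```

```text
t 24.55 pos [491.3  -8.2 254.8] trk [ -87.4 -109.1  254.8] rpy [-179.9   -0.5   -7.5] q [-0.17  0.27  1.6   0.    1.27  1.53] F [ 0.6 -0.9 -0.5] w 54.8
[ 0.309  0.76  -0.005 -0.008 -0.021  0.994]
```

View pics/w15.png

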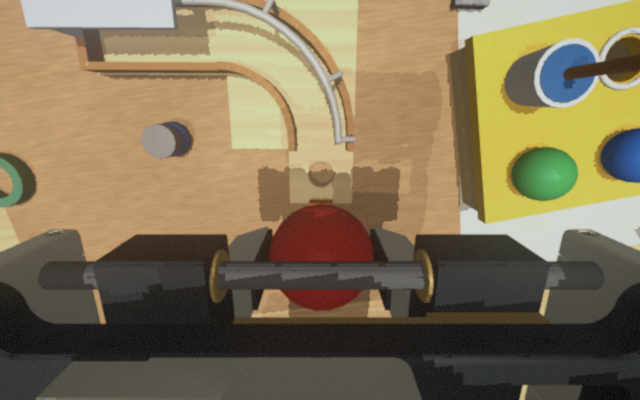

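Call:
carry_out:
  moves: [0.04,0.1,-0.02,0,-0.02,0.25,0.4,0.08,0.2,-0.02,0,-0.02,0.5,0.4,0.13,0.31,-0.02,0,-0.02,0.75,0.4,0.17,0.42,-0.02,0,-0.02,0.99,0.4,0.21,0.52,-0.02,0,-0.02,0.99,0.4,0.25,0.62,-0.02,0,-0.02,0.99,0.4,0.29,0.71,-0.02,0,-0.02,0.99,0.4,0.31,0.76,-0.02,0,-0.02,0.99,0.4]

```text
time: 25.4
tool_pos: [575.1, -329.0, 264.6]
tcp_rot: [-3.138, 0.001, -0.651]
contact_force: [-0.2, -0.4, -0.3]
grip_width: 55.2
```

```bash
python3 - <<'E'
from path import *
show();c=get_calibration('wrist');cv2.imwrite('pics/w16.png',capture('wrist')[:,:,::-1]);print(proj(c,[575,-326,74]))
print(rel([575.3,-326.,120],R.from_euler('xyz',[np.pi,0,np.radians(-37.3)])))
E
```

```text
t 25.4 pos [ 575.1 -329.   264.6] trk [  37.6 -416.2  264.6] rpy [-1.798e+02  1.000e-01 -3.730e+01] q [-0.64  0.59  1.06  0.    1.49  1.59] F [-0.2 -0.4 -0.3] w 55.2
[317.99641184 180.87953645]
[-0.007 -0.01   0.36  -0.005  0.001 -0.004]
```

View pics/w16.png

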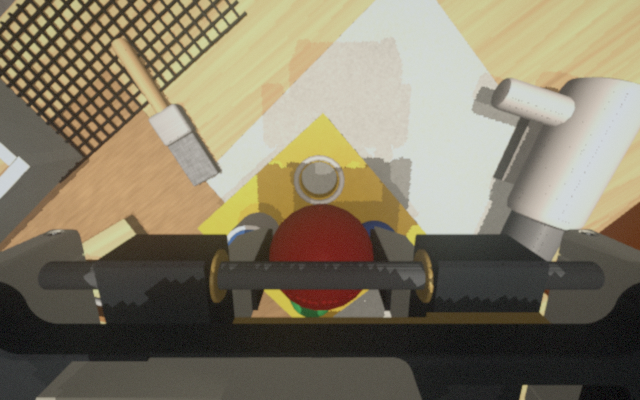

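Call:
carry_out:
  moves: [-0.007,-0.009,0.06,-0.005,0,0,0.4,-0.007,-0.009,0.13,-0.005,0,0,0.4,-0.007,-0.009,0.2,-0.005,0,0,0.4,-0.007,-0.009,0.26,-0.005,0,0,0.4,-0.007,-0.009,0.31,-0.005,0,0,0.4,-0.007,-0.009,0.35,-0.005,0,0,0.4,-0.007,-0.009,0.37,-0.005,0,0,0.4,-0.007,-0.009,0.37,-0.005,0,0,0.4]

```text
time: 26.25
tool_pos: [574.5, -325.6, 114.7]
tcp_rot: [3.141, 0.004, -0.653]
contact_force: [0.1, -0.7, 0.2]
grip_width: 54.9
```

```bash
python3 - <<'E'
from path import *
show();c=get_calibration('wrist');cv2.imwrite('pics/w17.png',capture('wrist')[:,:,::-1]);print(proj(c,[575,-326,74]))
i=capture('scene'); cv2.imwrite('pics/s17.png',cv2.resize(i[150:350,80:330,::-1],None,fx=3,fy=3))
print(rel([575.3,-326.,96],R.from_euler('xyz',[np.pi,0,np.radians(-37.3)])))
E
```

```text
t 26.25 pos [ 574.5 -325.6  114.7] trk [  36.5 -412.9  114.7] rpy [180.    0.2 -37.4] q [-0.63  0.7   1.28 -0.    1.17  1.59] F [ 0.1 -0.7  0.2] w 54.9
[318.17696191 228.81213409]
[-0.001 -0.     0.052  0.001 -0.    -0.004]
```

View pics/w17.png

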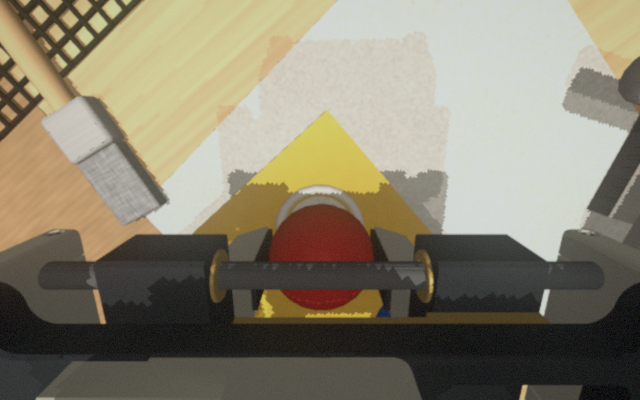

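View pics/s17.png

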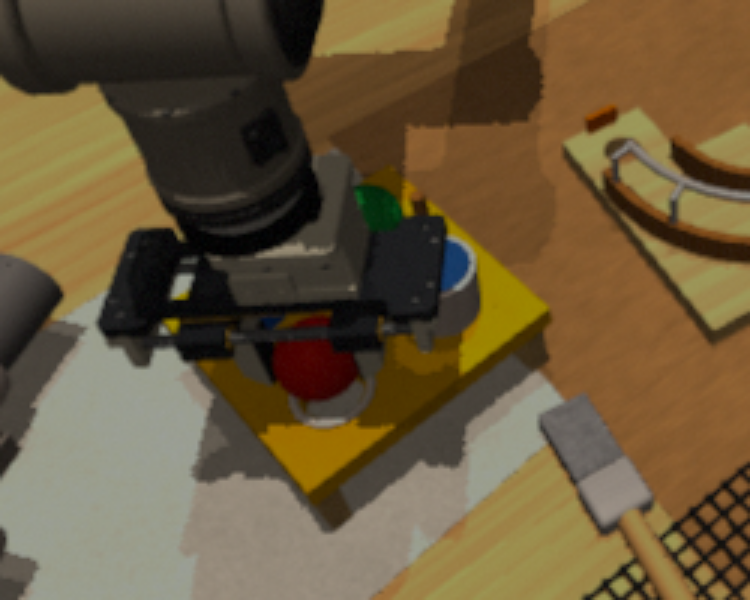

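Call:
carry_out:
  moves: [-0.001,0,0.012,0,0,0,0.4,-0.001,0,0.024,0,0,0,0.4,-0.001,0,0.034,0,0,0,0.4,-0.001,0,0.04,0,0,0,0.4,-0.001,0,0.044,0,0,0,0.4,-0.001,0,0.047,0,0,0,0.4,-0.001,0,0.047,0,0,0,0.4,-0.001,0,0.047,0,0,0,0.4]

```text
time: 27.15
tool_pos: [575.2, -326.2, 98.1]
tcp_rot: [3.141, -0.0, -0.653]
contact_force: [0.3, 0.7, -0.3]
grip_width: 54.9
```

```bash
python3 - <<'E'
from path import *
show()
i=capture('scene'); cv2.imwrite('pics/s18.png',cv2.resize(i[150:350,80:330,::-1],None,fx=3,fy=3))
E
```

```text
t 27.15 pos [ 575.2 -326.2   98.1] trk [  37.3 -413.4   98.1] rpy [180.   -0.  -37.4] q [-0.63  0.72  1.29 -0.    1.13  1.59] F [ 0.3  0.7 -0.3] w 54.9
```

Call:
carry_out:
  moves: [0,0,0.003,0,0,0,0.4,0,0,0.005,0,0,0,0.4,0,0,0.007,0,0,0,0.4,0,0,0.008,0,0,0,0.4,0,0,0.008,0,0,0,0.4,0,0,0.008,0,0,0,0.4,0,0,0.008,0,0,0,0.4,0,0,0.008,0,0,0,0.4]

```text
time: 28.0
tool_pos: [576.0, -326.3, 95.9]
tcp_rot: [-3.141, -0.002, -0.653]
contact_force: [1.3, 0.8, 5.2]
grip_width: 54.8
```

Contact at z = 95.9 with 5 N upward, as expected. I release and look before rising.

Call:
carry_out:
  moves: [0,0,0,0,0,0,0.65,0,0,0,0,0,0,0.7,0,0,0,0,0,0,0.75,0,0,0,0,0,0,0.8,0,0,0,0,0,0,0.8,0,0,0,0,0,0,0.8,0,0,0,0,0,0,0.8,0,0,0,0,0,0,0.8]

```text
time: 28.8
tool_pos: [575.9, -326.3, 95.8]
tcp_rot: [-3.141, -0.002, -0.653]
contact_force: [0.2, -0.5, 0.2]
grip_width: 73.5
```

```bash
python3 - <<'E'
from path import *
show();cv2.imwrite('pics/w19.png',capture('wrist')[:,:,::-1])
i=capture('scene'); cv2.imwrite('pics/s19.png',cv2.resize(i[150:350,80:330,::-1],None,fx=3,fy=3))
E
```

```text
t 28.8 pos [ 575.9 -326.3   95.8] trk [  38.  -413.3   95.8] rpy [-1.80e+02 -1.00e-01 -3.74e+01] q [-0.63  0.72  1.3   0.    1.12  1.59] F [ 0.2 -0.5  0.2] w 73.5
```

View pics/w19.png

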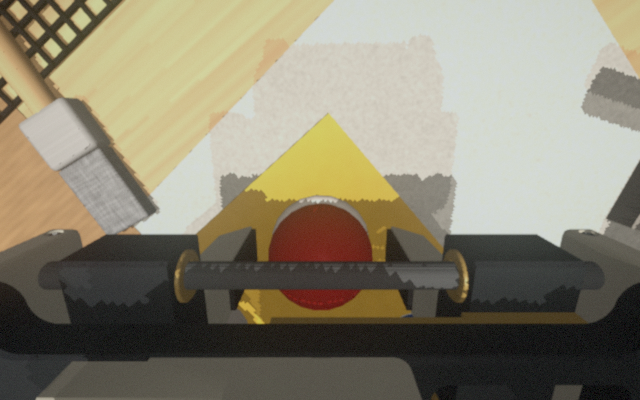

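The ball at (321,257) is seated and centred between the open fingers. I retreat straight up, then away.

Call:
carry_out:
  moves: [0,0,-0.02,0,0,0,0.8,0,0,-0.06,0,0,0,0.8,0,0,-0.12,0,0,0,0.8,0,0,-0.2,0,0,0,0.8,0,0,-0.28,0,0,0,0.8,0,0,-0.36,0,0,0,0.8,0,0,-0.42,0,0,0,0.8,0,0,-0.45,0,0,0,0.8]

```text
time: 29.7
tool_pos: [576.1, -326.4, 279.4]
tcp_rot: [-3.141, -0.007, -0.653]
contact_force: [0.3, 0.3, -0.1]
grip_width: 73.7
```

Call:
carry_out:
  moves: [-0.1,0,0,0,0,0,0.8,-0.2,0,0,0,0,0,0.8,-0.3,0,0,0,0,0,0.8,-0.4,0,0,0,0,0,0.8,-0.45,0,0,0,0,0,0.8,-0.45,0,0,0,0,0,0.8,-0.45,0,0,0,0,0,0.8,-0.45,0,0,0,0,0,0.8]

```text
time: 30.5
tool_pos: [433.9, -217.8, 277.9]
tcp_rot: [-3.141, -0.008, -0.653]
contact_force: [0.1, -0.5, 0.5]
grip_width: 73.7
```

```bash
python3 - <<'E'
from path import *
show();it=capture('top');cv2.imwrite('pics/t20.png',it[:,:,::-1])
i=capture('scene'); cv2.imwrite('pics/s20.png',i[:,:,::-1])
ct=get_calibration('top');cs=get_calibration('scene')
P=[575,-326,88.5];print(proj(ct,P),proj(cs,P))
for im in (it,i):
    h=cv2.cvtColor(im[:,:,::-1].copy(),cv2.COLOR_BGR2HSV); m=(((h[...,0]<6)|(h[...,0]>174))&(h[...,1]>150)).astype(np.uint8)
    k,l,st,ce=cv2.connectedComponentsWithStats(m); print([(st[j].tolist(),ce[j].round(1)) for j in range(1,k) if st[j,4]>100])
E
```

```text
t 30.5 pos [ 433.9 -217.8  277.9] trk [-117.  -324.3  277.9] rpy [-180.    -0.4  -37.4] q [-0.62  0.24  1.57  0.    1.32  1.6 ] F [ 0.1 -0.5  0.5] w 73.7
[462.70490093 185.709781  ] [187.22820248 275.45977726]
[([452, 176, 22, 22, 379], array([462.6, 185.9])), ([49, 199, 24, 21, 191], array([ 62.8, 210.6]))]
[([433, 102, 13, 23, 126], array([438.5, 111.8])), ([175, 262, 28, 27, 602], array([188.4, 275.1]))]
```

View pics/t20.png

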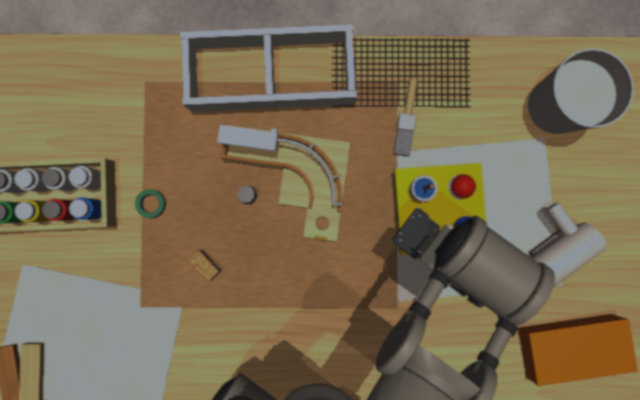

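View pics/s20.png

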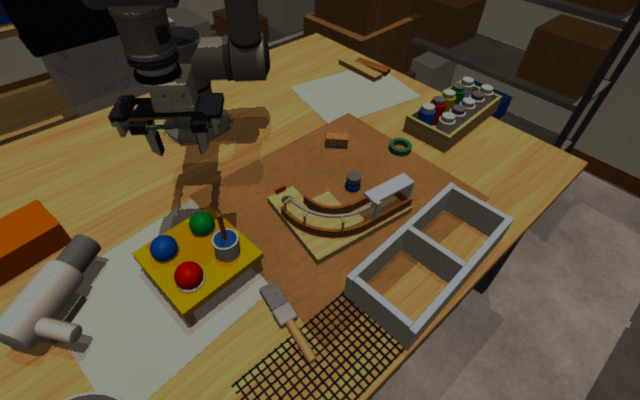

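Both views match the expected seat position: top (462.6,185.9) against (462.7,185.7), scene (188.4,275.1) against (187.2,275.5). The other objects look unmoved and the robot is clear, so I hand in.

```bash
python3 -c "
from plant import *
print(close_job())"
```

```text
the job is handed in; nothing more can be done
None
```

The red ball is on the white-ringed hole of the rack and released, and the job was handed in at about 30.6 s of the 61 s allowed.

**What I did:** I pushed the ball from under the bridge and round the bend, with the leaning fingers open on either side of it and the rear one pushing, until it sank into the recess. I then lifted it out there.

**One detour:** After the first lift I saw that, with that grip, the fingertips would have met the ring before the ball was seated. I set the ball back in the recess, gripped it about 7 mm higher and lifted it out again. I lowered it onto the hole until the force read about 5 N, then opened the fingers and moved away.

**Last checks:**
- **Position:** The ball's centre is within about 0.2 px of the expected seat position in the top view and 1.2 px in the scene view. The scene camera had shown a similar offset (about 1.5 px) for the empty ring.
- **Other objects:** By eye, the pot, the jar, the tape, the block and the brush look unmoved. The green and blue balls could be checked only in the scene view, because the arm hid them from above.
- **Forces:** The highest wrist force reading was about 5 N. It was read only at the end of each move, so a short peak in between would not have shown.

No check failed. The track position fitted from the pictures was 2 to 3 mm off at the recess, which I corrected from the wrist camera.

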